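Test the repaired power supplies

ROBOT

A 6-joint arm with a two-finger parallel gripper is mounted at the origin on the work surface. World frame = base frame: x ahead of the robot, y to its left, z up, the work surface at z = 0. Lengths are in m, angles in rad, forces in N, time in s.
With the tool pointing down it reaches from about 0.35 to 0.775 m from the base axis. Payload 5.5 kg.
Tool frame: the origin (TCP) lies on the centre line of the jaws, within the pads' length; the fingertips stand 8 mm ahead of it and the grasp point (between the pads) lies 11 mm behind it; x points along the fingers, y is the direction in which the jaws open and shut, and the axes are right-handed (so a half turn about x gives the same grasp; the last joint's range is limited). The gripper opens to 85 mm and grips with 20 to 120 N. Pads are 22 mm wide; open, the fingers measure 114 mm over their backs; the gripper's body (76 mm by 85 mm) begins 54 mm behind the grasp point. The pads swing forward as they close: fully open they stand 13 mm farther back than shut.
Start: joints at [1.082, 0.313, 0.046, 1.304, 0, 1.431], TCP at [0.197, 0.54, 0.214] pointing down, gripper open.
Joint ranges: [-2.76, 2.76], [-0.86, 1.69], [-1.03, 1.26], [-2.2, 2.34], [-1.47, 1.5], [-3.14, 3.14]. Speed limits (rad/s): [2.57, 2.57, 3.14, 3.14, 3.14, 3.14].

INTERFACE

Orientations are given as [roll, pitch, yaw] about the fixed x, y, z axes, in that order (R = Rz(yaw) Ry(pitch) Rx(roll)).
In Python, from plant import ctrl gives the robot as it stands.
- The arm moves only by the tool play_rows, never from a script. Its argument "series" is a list of rows, each a list of 6 numbers: the shift along the tool's x, y, z scaled (see below), then the turn, a rotation vector about the tool's x, y, z scaled (see below). In form: [[x, y, z, wx, wy, wz], ...]. A call has 1 to 12 rows; each row is the pose to reach, as a shift and turn from the pose commanded when the call began, along the tool's axes at that moment; what a row does not reach only later rows make up. The controller multiplies each number of a shift by 50 cm and each number of a turn by 90 degrees. A row lasts 1/10 s, in which the tool goes at most 50 mm and 8.59 degrees, less where a joint would pass 70% of its speed; a pose out of reach is approached as far as the arm can. A call with a number of a shift or a turn outside -1 to 1 is refused whole. A call with a gripper value outside its range is refused whole. "grip" is the closure in counts, from 0 (fully open) to 255 (shut), set as the call begins (left out, the last holds). The fingers move at their own pace and stop on an object; "grip_force" is the grip in N (left out, the last holds). Time passes only in rows, so rows that repeat a pose let the fingers close. It gives the time, the measured TCP pose, the force and the opening at its end, in the units of the state.
- ctrl.sense(): the state, without advancing time (a new reading comes with each control period).
- ctrl.capture(name): name is "side" or "top"; returns (picture, depth): 384x512x3 uint8, red, green, blue; 384x512 float32, m along the optical axis (not along the pixel's ray), 0 where there is no reading.
- ctrl.camera_model(name): a dict with "fov_y" (degrees; the focal length in pixels is half the picture's height over the tangent of half this angle, whatever the lens; pixels are square), "cx", "cy" (the principal point, pixels), "origin" and "attitude" of the camera in the world. Camera axes: x right, y down, z forward; pixel columns grow to the right and rows downward; lengths in m; the calibration is good to about 2 mm. A picture is of the moment at which its call begins. camera_model takes no time and is no camera call.
- ctrl.close_job(): hands the job in, once; it reports no verdict.
Trained networks look in the newest picture that a camera, given by its name, has taken for a name from the list of things; names that differ only in an ending like _2 or _b are one class to them, and where a whole thing is asked for, a point or a joint stands for the part that bears it (a point fixed in the world has none). Each returns a list of dicts, best first, with "p" (0 to 1); they miss things now and then, are a little off and sometimes report something else, mostly with a low value. They report only what shows in the picture. A call takes as long as a camera call.
- ctrl.recognise(query, camera): "point" ([column, row] in pixels, amid what is visible of it).
The state is a dict: "time": time; "joints": joint angles; "qvel": joint speeds; "tau": joint torques, N m; "position": TCP position; "tool_rot": TCP orientation; "wrist_force": force on the tool from outside, world axes, zero at the start; "ft_torque": the same for the moment, N m; "gripper_width": opening from 0.0 (shut) to 1.0 (fully open).
Only numpy, scipy, OpenCV 4.12 (cv2) and the standard library are available. Lean on these libraries where they do the work, as an engineer would, in place of code of your own. Each camera call takes 0.05 s, during which the arm holds its last target. There are 200 camera calls.

TASK

Test all the power supplies that lie on the blue mat: lay each one flat in a bay of its own in the tester, with its white terminal strip towards the contact block, swing the keeper frame down until it snaps home, and press the large round start key only until you feel it click, no further. Let go of the key and keep the frame shut for at least five seconds while the test runs, then swing it fully up again and lay the supplies flat, side by side, in the black tray. Leave the two small keys and the other things on the bench alone.

Things in the scene. Friction and masses are not known exactly. Their poses are not given: they have to be found in the camera images.
- tester: Grey bench tester, fixed, x -145 to +135, y +-155 mm, top 50 mm high; origin on the table, x away from its front, y left. On top from the front: black key strip (x -143 to -73), aluminium nest with three bays, black contact block (x 74 to 92, 22 high), keeper hinge cheeks (y +-133, 58 high). Post with the detent's spring ball at x -30, y +142, 66 high. Bays may stay empty.
- bay1 (a point): Middle of the floor of the left bay (tester x +20, y +70 mm). A supply lies along the tester's x, its middle here, terminals to +x, 3 mm play each side, 4 mm each end. Black blocks 8 mm high fill the 24 mm between bays (and the same outside them) at tester x -31 to -8 and 47 to 70; front lip 6 mm high at x -38; between x -8 and 47 the space beside a bay is free for fingers. All bays alike.
- bay2 (a point): Middle of the floor of the middle bay (x +20 mm, y 0 in the tester).
- bay3 (a point): Middle of the floor of the right bay (x +20, y -70 mm in the tester).
- keeper (a joint): Angle of the hinged keeper frame, rad: 0 shut (level over the supplies), 1.72 stop, fully up; starts up at 1.5 to 1.7. Friction holds it up above about 1.3. In the last 0.1 rad a nose on its left arm is pushed past a spring ball (about 3 N at the rod); then it snaps to 0 and is held; opening takes about 6 N. It shuts only over supplies lying right down in their bays.
- keeper_hinge (a point): Middle of the frame's hinge axis, at x = +100 mm, y = 0, z = 96 mm in the tester; the axis lies along the tester's y.
- keeper_rod (a point): Middle of the black round rod (14 mm thick, 224 mm long, along tester y) that joins the ends of the frame's arms: its handle, 150 mm from the hinge axis. Shut: in front of the hinge at hinge height; up: above the hinge. Being round it turns in the fingers as the frame swings. A flat bar 24 mm wide, 50 mm from the rod towards the hinge, keeps the supplies down, 2 to 3 mm above them.
- start_key (a joint): Travel of the start key in m: 0 up, grows as pressed. Snap key: about 4.5 N to move it, peak of about 9 N at 1 to 2 mm, then the force falls away (about 7 N at 3 mm, 5 N at 4 mm, 3.5 N at 5 mm): that lasting drop is the click; it counts as pressed beyond 2 mm. From 5.5 mm a buffer makes it rise again; beyond 6 mm it is overdriven; stop at 8.5 mm. It springs back when let go.
- start_top (a point): Middle of the top of the large round start key (grey, 29 mm across, the one to the tester's right on the key strip at x = -108 mm, y = -75 mm); it stands 10 mm above the strip when up. Pressed downwards.
- mode_key_top (a point): Top of a small square key (18 mm, 7 mm above the strip) at x = -108 mm, y = +15 mm in the tester. Not to be pressed.
- reset_key_top (a point): Top of the other small square key, at x = -108 mm, y = +75 mm in the tester. Not to be pressed.
- mode_key (a joint): Travel of that small key in m, 0 up, 0.004 down.
- reset_key (a joint): Travel of the other small key in m, 0 up, 0.004 down.
- mat: Thin blue mat, 270 x 200 x 3 mm, fixed, on which the supplies lie at the start in a row along its x, 80 mm apart, each roughly along the mat's y, either way round. Origin under its middle. It lies to the left or the right of the tester.
- tray: Black open tray, fixed, 280 mm along its x, 210 mm along its y, walls 5 mm thick and 35 mm high, floor 5 mm above the table; origin under its middle, on the table. It lies on the other side of the tester from the mat.
- psu1: Open-frame power supply in an aluminium channel, 100 mm long (its x), 40 mm wide (its y), 30 mm high, about 0.2 kg; green board, yellow transformer and black capacitors seen from above. Origin in the middle of its underside; a white terminal strip with five brass screws lies across its +x end. May be absent (None).
- psu2: Open-frame power supply in an aluminium channel, 100 mm long (its x), 40 mm wide (its y), 30 mm high, about 0.2 kg; green board, yellow transformer and black capacitors seen from above. Origin in the middle of its underside; a white terminal strip with five brass screws lies across its +x end. May be absent (None).
- psu3: Open-frame power supply in an aluminium channel, 100 mm long (its x), 40 mm wide (its y), 30 mm high, about 0.2 kg; green board, yellow transformer and black capacitors seen from above. Origin in the middle of its underside; a white terminal strip with five brass screws lies across its +x end. May be absent (None).
- psu1_terminals (a point): Terminal end of psu1: 50 mm along +x from its middle, 15 mm above its underside.
- psu2_terminals (a point): Terminal end of psu2: 50 mm along +x from its middle, 15 mm above its underside.
- psu3_terminals (a point): Terminal end of psu3: 50 mm along +x from its middle, 15 mm above its underside.
- multimeter: Orange multimeter, 150 x 72 x 36 mm, lying on the bench; bystander. Origin under its middle.
- solder_reel: Reel of solder, 60 mm across, 40 mm high; bystander. Origin under its middle.
- screwdriver: Screwdriver with a black handle, 190 mm long, lying; bystander. Origin at its middle, on the table.

How it is judged:
By the outcome, as a careful person would: the job done as asked, in the order asked, and still so for the second after the job is handed in, with the robot touching nothing.
Of psu1, psu2, psu3 only 2 to 3 are there at a start; the rules pass over those that are not, and their reading is None.
At some moment in a run one of psu1, psu2, psu3 may be knocked a few centimetres aside while the robot is not near it.
Once in a run the grip may slacken for a moment while it holds something.
It also fails if it takes over 210 s, if anything falls off the work surface, if the arm or the gripper's body presses on something with over 40 N, if the wrist force passes 120 N, or if a joint passes its speed limit or range.

## Working session

There is one attempt and no reset: what is moved stays moved. The work goes in short steps, Python scripts to look and compute and a tool call to move; the robot and the scene stay as the last step left them, time stands still between calls to the robot, and variables do not carry over. Pictures are saved under pics/ and viewed, about 12 in all and at most 16, crops included, and the job is handed in when it is done.

Besides the shell and the picture viewer there is one more tool, called after ">>>" in YAML: its name, and indented under it one key for each argument. play_rows: Moves the arm, as the interface text tells. Shifts and turns lie within -1 to 1; 1 stands for 50 cm of shift or 90 degrees of turn. Its arguments: {"type":"object","properties":{"series":{"type":"array","items":{"type":"array","items":{"type":"number"}}},"grip":{"type":"number"},"grip_force":{"type":"number"}},"required":["series"]}

```bash
mkdir -p pics; ls
python3 - <<'E'
from plant import ctrl
import cv2, numpy as np
s=ctrl.sense(); print({k:np.round(v,3).tolist() for k,v in s.items()})
for n in("top","side"):
    m=ctrl.camera_model(n); print(n,m)
    im,d=ctrl.capture(n); cv2.imwrite(f"pics/{n}0.png",cv2.resize(im[:,:,::-1],(800,600))); np.save(f"pics/{n}0.npy",d)
    for q in("psu1","tester","tray","mat","keeper_rod","start_top","psu1_terminals","bay1","multimeter","solder_reel","screwdriver"):
        try: print(q,[(np.round(r["point"],1).tolist(),round(r["p"],2)) for r in ctrl.recognise(q,n)])
        except Exception as e: print(q,e)
E
```

```text
pics
{'time': 0.0, 'joints': [1.082, 0.314, 0.045, 1.304, 0.0, 1.431], 'qvel': [0.0, 0.0, 0.0, -0.001, 0.0, 0.001], 'tau': [0.001, -48.062, 29.854, 0.019, 0.0, 0.0], 'position': [0.196, 0.54, 0.213], 'tool_rot': [-1.717, 1.569, -2.066], 'wrist_force': [-0.163, -0.578, 0.543], 'ft_torque': [0.028, 0.032, -0.008], 'gripper_width': 1.001}
top {'fov_y': 57.62128475285209, 'cx': 256.5079131165818, 'cy': 194.1396013018177, 'origin': array([0.43065574, 0.05500365, 1.28144982]), 'attitude': array([-3.071021  ,  0.01504738, -1.54700319])}
psu1 [([364.3, 212.6], 0.65), ([377.7, 237.1], 0.6), ([366.5, 192.6], 0.54)]
tester [([284.0, 183.4], 0.98)]
tray [([179.5, 217.1], 0.73)]
mat [([365.1, 222.4], 0.8), ([181.9, 217.3], 0.54), ([359.2, 156.4], 0.47)]
keeper_rod [([279.7, 186.6], 0.68), ([287.6, 144.2], 0.58), ([361.0, 157.0], 0.29)]
start_top [([297.3, 218.9], 0.45)]
psu1_terminals [([370.8, 232.8], 0.85)]
bay1 [([282.6, 183.3], 0.58)]
multimeter [([186.8, 146.8], 0.63)]
solder_reel [([360.6, 157.4], 0.71)]
screwdriver [([137.3, 222.3], 0.63), ([291.1, 146.3], 0.36)]
side {'fov_y': 51.987300923902325, 'cx': 259.849054482119, 'cy': 189.62409633877917, 'origin': array([-0.00918789, -0.5138653 ,  0.78426064]), 'attitude': array([-2.30304543,  0.01186809, -0.7648114 ])}
psu1 [([383.8, 286.7], 0.92), ([355.3, 344.0], 0.84), ([357.6, 306.7], 0.74)]
tester [([290.0, 209.7], 0.88)]
tray [([170.1, 176.5], 0.66)]
mat [([360.4, 326.3], 0.64), ([381.9, 284.6], 0.18)]
keeper_rod [([323.9, 145.5], 0.67)]
start_top [([383.9, 285.4], 0.61), ([267.7, 238.6], 0.42)]
psu1_terminals [([351.3, 341.1], 0.59)]
bay1 [([289.7, 210.3], 0.68)]
multimeter [([237.1, 142.2], 0.89)]
solder_reel [([399.3, 251.3], 0.67), ([354.6, 343.1], 0.64)]
screwdriver [([133.3, 158.6], 0.71), ([355.8, 307.9], 0.51)]
```

View pics/top0.png

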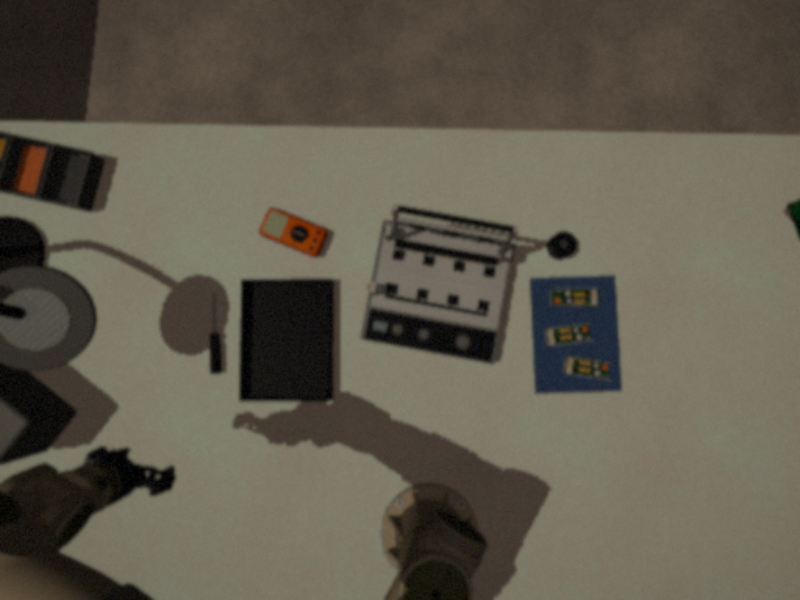

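View pics/side0.png

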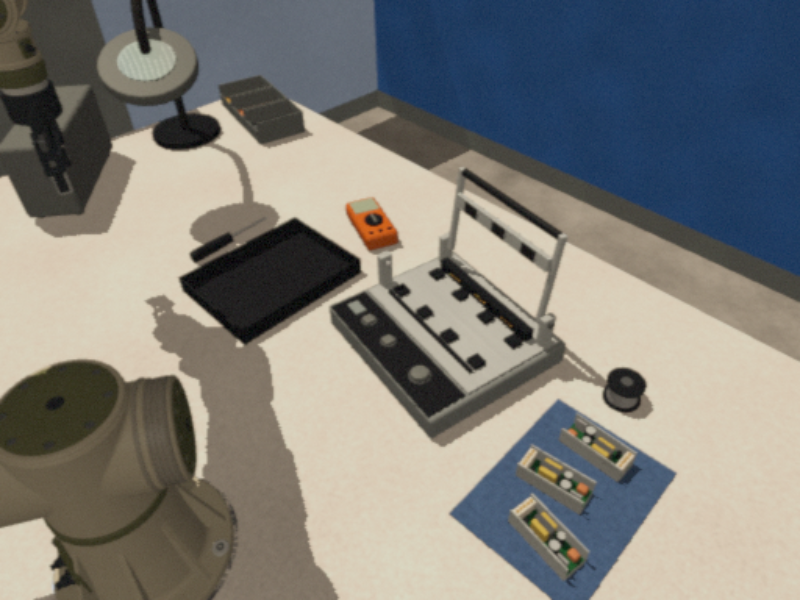

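Top view: the tester is at about (440,285), the tray to its left at (287,340), and the mat to its right at (575,333) with three supplies. The side view shows that the supply farthest from the robot has its white end on the right (628,460). The other two have theirs on the left, at (527,457) and (525,508). Next I fit the poses.

```bash
cat > h.py <<'E'
import numpy as np, cv2
from scipy.spatial.transform import Rotation as R
from scipy.optimize import minimize
from plant import ctrl
def cam(n):
    m=ctrl.camera_model(n); f=192/np.tan(np.radians(m["fov_y"]/2))
    return f,m["cx"],m["cy"],np.array(m["origin"]),R.from_euler("xyz",m["attitude"]).as_matrix()
def cloud(n,d):
    f,cx,cy,o,A=cam(n); v,u=np.mgrid[:d.shape[0],:d.shape[1]]
    P=np.stack([(u-cx)/f*d,(v-cy)/f*d,d],-1)@A.T+o; P[d<=0]=np.nan; return P
def proj(n,P):
    f,cx,cy,o,A=cam(n); q=(np.asarray(P,float)-o)@A
    return np.stack([q[...,0]/q[...,2]*f+cx,q[...,1]/q[...,2]*f+cy],-1)
def ray(n,uv,z):
    f,cx,cy,o,A=cam(n); d=A@np.array([(uv[0]-cx)/f,(uv[1]-cy)/f,1]); return o+d*(z-o[2])/d[2]
def T(pose,P):
    x,y,a=pose; P=np.asarray(P,float); c,s=np.cos(a),np.sin(a)
    return np.stack([x+c*P[...,0]-s*P[...,1],y+s*P[...,0]+c*P[...,1],P[...,2]],-1)
E
python3 - <<'E'
from h import *
D={n:np.load(f"pics/{n}0.npy") for n in("top","side")}
for n in D:
    P=cloud(n,D[n]); z=P[...,2]
    print(n,"table z",np.nanmedian(z[(abs(P[...,0]-.4)<.1)&(abs(P[...,1]-.1)<.5)]), [np.round(np.nanpercentile(z,q),3) for q in (5,50)])
    m=(z>.018)&(z<.05)&(P[...,1]<-.17)&(P[...,1]>-.5)&(P[...,0]>.25)&(P[...,0]<.75)
    k,l,st,c=cv2.connectedComponentsWithStats(m.astype(np.uint8))
    for i in range(1,k):
        if st[i,4]<40: continue
        q=P[l==i]; r=cv2.minAreaRect((q[:,:2]*1000).astype(np.float32)); print(n,"blob",st[i,4],np.round(r[0]),np.round(r[1]),round(r[2],1),"z",np.round(np.percentile(q[:,2],[10,50,90,97]),3))
    m=(z>.042)&(z<.062)&(abs(P[...,1])<.35)&(P[...,0]>.25)&(P[...,0]<.85)
    k,l,st,c=cv2.connectedComponentsWithStats(m.astype(np.uint8)); i=1+np.argmax(st[1:,4]); q=P[l==i]
    r=cv2.minAreaRect((q[:,:2]*1000).astype(np.float32)); print(n,"tester",np.round(r[0]),np.round(r[1]),r[2],np.median(q[:,2]))
    m=(z>.025)&(z<.042)&(P[...,1]>.1)&(P[...,1]<.5)&(P[...,0]>.25)&(P[...,0]<.65)
    k,l,st,c=cv2.connectedComponentsWithStats(cv2.dilate(m.astype(np.uint8),np.ones((3,3))))
    for i in range(1,k):
        if st[i,4]<60: continue
        q=P[(l==i)&m]; r=cv2.minAreaRect((q[:,:2]*1000).astype(np.float32)); print(n,"tray?",st[i,4],np.round(r[0]),np.round(r[1]),round(r[2],1))
E
```

```text
top table z 0.0024986669214839274 [np.float64(-0.756), np.float64(-0.001)]
top blob 220 [ 662. -293.] [58. 57.] 28.0 z [0.036 0.039 0.042 0.043]
top blob 157 [ 543. -322.] [37. 99.] 1.2 z [0.025 0.03  0.033 0.036]
top blob 126 [ 454. -296.] [39. 68.] 8.5 z [0.022 0.03  0.034 0.036]
top blob 47 [ 386. -315.] [22. 39.] 82.4 z [0.024 0.029 0.034 0.035]
top blob 97 [ 384. -359.] [58. 31.] 74.8 z [0.026 0.031 0.034 0.035]
top tester [545.  -7.] [309. 273.] 80.73861694335938 0.04956484891640567
top tray? 165 [636. 306.] [26. 81.] 0.5
top tray? 988 [430. 339.] [276. 211.] 1.6
side table z 0.003642157591637052 [np.float64(-0.709), np.float64(0.001)]
side blob 205 [ 621. -177.] [13. 85.] 89.7 z [0.022 0.038 0.047 0.048]
side blob 451 [ 664. -294.] [60. 60.] 78.2 z [0.026 0.04  0.042 0.043]
side blob 731 [ 545. -323.] [ 43. 100.] 0.8 z [0.022 0.03  0.034 0.035]
side blob 808 [ 458. -312.] [ 43. 100.] 8.1 z [0.021 0.03  0.034 0.035]
side blob 920 [ 382. -354.] [101.  42.] 83.1 z [0.022 0.03  0.034 0.035]
side tester [549.  -8.] [312. 281.] 80.8741455078125 0.050868676593288975
side tray? 1644 [432. 339.] [282. 216.] 1.8
side tray? 164 [638. 301.] [72. 25.] 89.8
side tray? 116 [433. 137.] [67. 12.] 69.7
```

```bash
cat > fit.py <<'E'
from h import *
# tester: contrast between dark features and aluminium around them
def grid(x0,x1,y0,y1,z,s=.002): 
    a,b=np.meshgrid(np.arange(x0,x1,s),np.arange(y0,y1,s)); return np.stack([a.ravel(),b.ravel(),np.full(a.size,z)],-1)
dark=[];light=[]
for y in(-.105,-.035,.035,.105):
    for x0 in(-.031,.047):
        dark.append(grid(x0+.001,x0+.022,y-.011,y+.011,.058))
        light.append(grid(x0+.001,x0+.022,y-.024,y-.014,.050)); light.append(grid(x0+.001,x0+.022,y+.014,y+.024,.050))
    light.append(grid(-.006,.040,y-.011,y+.011,.050))
dark.append(grid(-.142,-.074,-.14,.0,.05)); light.append(grid(-.069,-.044,-.13,.13,.05))
dark=np.concatenate(dark);light=np.concatenate(light)
def fit_tester(imgs,p0):
    G={n:cv2.cvtColor(i,cv2.COLOR_RGB2GRAY).astype(np.float32) for n,i in imgs.items()}
    def s(n,p,P): 
        q=proj(n,T(p,P)).astype(np.float32); return cv2.remap(G[n],q[None,:,0],q[None,:,1],cv2.INTER_LINEAR).mean()
    def cost(p,ns): return sum(s(n,p,dark)-s(n,p,light) for n in ns)
    for ns in([n] for n in imgs):
        r=minimize(cost,p0,args=(ns,),method="Nelder-Mead",options=dict(initial_simplex=np.array(p0)+np.array([[0,0,0],[.008,0,0],[0,.008,0],[0,0,.03]]),xatol=1e-5))
        print("tester",ns,np.round(r.x,4),round(r.fun,1))
def fit_rect(Q,p0,L=.1,W=.04,z=None):
    # rectangle (x,y,a) holding the points: outside distance penalised, centred by extents
    def cost(p):
        c,s=np.cos(p[2]),np.sin(p[2]); d=Q[:,:2]-p[:2]; u=d@[c,s]; v=d@[-s,c]
        return np.mean(np.maximum(abs(u)-L/2,0)+np.maximum(abs(v)-W/2,0))
    return minimize(cost,p0,method="Nelder-Mead",options=dict(initial_simplex=np.array(p0)+np.array([[0,0,0],[.005,0,0],[0,.005,0],[0,0,.05]]))).x
E
python3 - <<'E'
from fit import *
I={n:cv2.resize(cv2.imread(f"pics/{n}0.png"),(512,384),interpolation=cv2.INTER_AREA)[:,:,::-1].copy() for n in("top","side")}
fit_tester(I,[.545,-.008,-.16])
D=np.load("pics/side0.npy"); P=cloud("side",D); Pt=cloud("top",np.load("pics/top0.npy"))
im=I["side"]
for p0 in([.545,-.323,np.pi/2],[.458,-.312,np.pi/2+.14],[.382,-.354,np.pi/2-.12]):
    for n,PP in(("side",P),("top",Pt)):
        q=PP.reshape(-1,3); q=q[(q[:,2]>.026)&(q[:,2]<.037)]; d=q[:,:2]-np.array(p0[:2]); q=q[(abs(d@[np.cos(p0[2]),np.sin(p0[2])])<.065)&(abs(d@[-np.sin(p0[2]),np.cos(p0[2])])<.032)]
        r=fit_rect(q,p0); print(n,len(q),np.round(r,4),"z",np.median(q[:,2]).round(4))
        for e in(1,-1):
            uv=proj("side",[r[0]+e*.044*np.cos(r[2]),r[1]+e*.044*np.sin(r[2]),.03]).round().astype(int); 
            if n=="side": print("  end",e,uv,im[uv[1]-1:uv[1]+2,uv[0]-1:uv[0]+2].mean((0,1)).round())
v=cv2.resize(im[235:380,300:450],None,fx=4,fy=4,interpolation=cv2.INTER_CUBIC); cv2.imwrite("pics/psu0.png",v[:,:,::-1])
E
```

```text
tester ['top'] [ 0.5554 -0.0085 -0.1635] -76.4
tester ['side'] [ 0.5566 -0.0097 -0.1654] -126.7
side 516 [ 0.5444 -0.3226  1.5789] z 0.0316
  end 1 [366 271] [65. 91. 92.]
  end -1 [399 295] [194. 168. 127.]
top 143 [ 0.5417 -0.3221  1.5906] z 0.0306
side 567 [ 0.4578 -0.3118  1.7157] z 0.0315
  end 1 [337 292] [195. 173. 136.]
  end -1 [374 314] [152.  94.  56.]
top 147 [ 0.4563 -0.3116  1.7159] z 0.0312
side 647 [ 0.3824 -0.3546  1.4415] z 0.0318
  end 1 [335 324] [201. 178. 137.]
  end -1 [367 357] [151.  92.  56.]
top 149 [ 0.3808 -0.3529  1.4441] z 0.031
```

View pics/psu0.png

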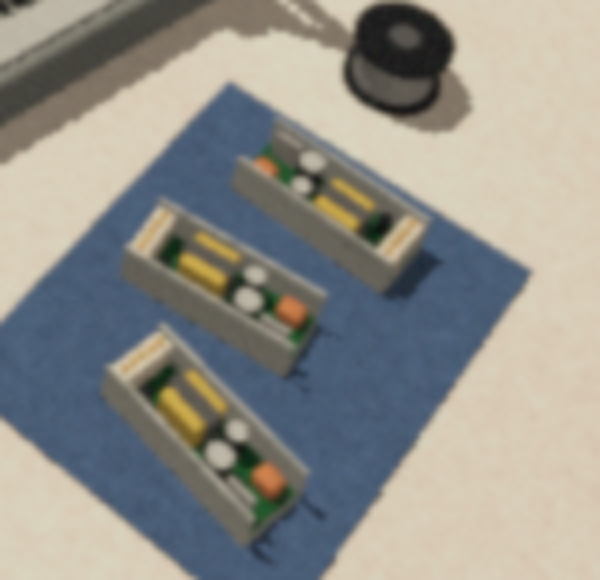

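The crop confirms it: the far supply has its terminals at -y, and the other two have them at +y.

```bash
cat > mv.py <<'E'
from h import *
TES=(.5555,-.009,-.1645)
def state():
    s=ctrl.sense(); M=R.from_euler("xyz",s["tool_rot"]).as_matrix(); return s,np.array(s["position"]),M
def down(jaw):  # tool x down, y along jaw yaw
    x=np.array([0,0,-1.]); y=np.array([np.cos(jaw),np.sin(jaw),0]); return np.stack([x,y,np.cross(x,y)],1)
def rows(*tg,p=None,M=None):
    """tg: (pos, jaw yaw or matrix)"""
    if p is None: s,p,M=state(); print("t",round(s["time"],1),"jaw",round(np.arctan2(M[1,1],M[0,1]),3),"J",np.round(s["joints"],2),"w",round(s["gripper_width"],3),"F",np.round(s["wrist_force"],1),"pos",np.round(p,4))
    for q,j in tg:
        N=down(j) if np.isscalar(j) else j
        sh=M.T@(np.array(q)-p)/.5; w=R.from_matrix(M.T@N).as_rotvec()/(np.pi/2)
        print("row",np.round(np.r_[sh,w],4).tolist(),"| mm",round(float(np.linalg.norm(sh)*500)),"deg",round(float(np.linalg.norm(w)*90)))
E
python3 - <<'E'
from mv import *
s,p,M=state(); print(M.round(3))
for z in (.2,): rows(([.457,-.3117,.2],1.716-np.pi/2),([.457,-.3117,.2],1.716+np.pi/2))
E
```

```text
[[ 0.     0.342  0.94 ]
 [ 0.     0.94  -0.342]
 [-1.     0.     0.   ]]
t 1.2 jaw 1.222 J [1.08 0.31 0.05 1.3  0.   1.43] w 0.997 F [0.7 0.1 0.4] pos [0.1965 0.5404 0.2139]
row [0.0277, -1.4236, 1.072, 0.6855, -0.0, -0.0001] | mm 891 deg 62
row [0.0277, -1.4236, 1.072, -1.3145, 0.0001, -0.0001] | mm 891 deg 118
```

Run:
```python
from mv import *
rows(([.42,.0,.25],2.2))
```

```text
t 1.2 jaw 1.222 J [1.08 0.31 0.05 1.3  0.   1.43] w 0.997 F [0.7 0.1 0.4] pos [0.1965 0.5404 0.2139]
row [-0.0723, -0.863, 0.7894, -0.6226, 0.0001, -0.0001] | mm 586 deg 56
```

>>> play_rows:
  series:
    - [-0.072, -0.863, 0.789, -0.623, 0, 0]
    - [-0.072, -0.863, 0.789, -0.623, 0, 0]
    - [-0.072, -0.863, 0.789, -0.623, 0, 0]
    - [-0.072, -0.863, 0.789, -0.623, 0, 0]
    - [-0.072, -0.863, 0.789, -0.623, 0, 0]
    - [-0.072, -0.863, 0.789, -0.623, 0, 0]
    - [-0.072, -0.863, 0.789, -0.623, 0, 0]
    - [-0.072, -0.863, 0.789, -0.623, 0, 0]
    - [-0.072, -0.863, 0.789, -0.623, 0, 0]
    - [-0.072, -0.863, 0.789, -0.623, 0, 0]
    - [-0.072, -0.863, 0.789, -0.623, 0, 0]
    - [-0.072, -0.863, 0.789, -0.623, 0, 0]
  grip: 65
  grip_force: 60

```text
time: 2.4
position: [0.4113, 0.0201, 0.249]
tool_rot: [-0.584, 1.569, 0.045]
wrist_force: [0.7, 0.2, 0.1]
gripper_width: 0.75
```

Run:
```python
from mv import *
rows(([.3816,-.3538,.12],3.014),([.3816,-.3538,.017],3.014))
```

```text
t 2.4 jaw 2.2 J [-0.15 -0.01 -0.26  1.33  0.   -0.78] w 0.75 F [0.7 0.2 0.1] pos [0.4113 0.0201 0.249 ]
row [0.2578, -0.5694, -0.4886, -0.518, 0.0005, 0.0008] | mm 397 deg 47
row [0.4638, -0.5693, -0.4888, -0.518, 0.0005, 0.0008] | mm 441 deg 47
```

Run:
```python
from mv import *
ctrl.capture("top")
rows(([.3816,-.3538,.12],3.014),([.3816,-.3538,.017],3.014))
rows(([.3816,-.3538,.12],3.014),([.3816,-.3538,.017],3.014),p=np.array([.42,0,.25]),M=down(2.2006))
```

```text
t 2.5 jaw 2.193 J [-0.16 -0.01 -0.25  1.32 -0.   -0.78] w 0.744 F [ 4.8 -4.1  1.5] pos [0.4149 0.0135 0.2491]
row [0.2616, -0.5564, -0.4825, -0.5225, -0.0014, 0.0039] | mm 391 deg 47
row [0.4676, -0.5551, -0.4826, -0.5225, -0.0014, 0.0039] | mm 436 deg 47
row [0.26, -0.5266, -0.4788, -0.5178, 0.0, 0.0] | mm 379 deg 47
row [0.466, -0.5266, -0.4788, -0.5178, 0.0, 0.0] | mm 425 deg 47
```

>>> play_rows:
  series:
    - [0.26, -0.527, -0.479, -0.518, 0, 0]
    - [0.26, -0.527, -0.479, -0.518, 0, 0]
    - [0.26, -0.527, -0.479, -0.518, 0, 0]
    - [0.26, -0.527, -0.479, -0.518, 0, 0]
    - [0.26, -0.527, -0.479, -0.518, 0, 0]
    - [0.26, -0.527, -0.479, -0.518, 0, 0]
    - [0.26, -0.527, -0.479, -0.518, 0, 0]
    - [0.26, -0.527, -0.479, -0.518, 0, 0]
    - [0.26, -0.527, -0.479, -0.518, 0, 0]
    - [0.26, -0.527, -0.479, -0.518, 0, 0]
    - [0.26, -0.527, -0.479, -0.518, 0, 0]
    - [0.26, -0.527, -0.479, -0.518, 0, 0]

```text
time: 3.65
position: [0.3727, -0.3306, 0.1188]
tool_rot: [-0.221, 1.57, 1.224]
wrist_force: [-0.1, 0.8, -0.2]
gripper_width: 0.747
```

Run:
```python
from mv import *
im,d=ctrl.capture("side"); im2,d2=ctrl.capture("top")
cv2.imwrite("pics/side1.png",cv2.resize(im[190:384,262:512],(750,582),interpolation=cv2.INTER_CUBIC)[:,:,::-1])
rows(([.3816,-.3538,.017],3.014))
```

```text
t 3.8 jaw 3.016 J [-0.89  0.22 -0.32  1.03  0.   -2.33] w 0.746 F [-1.   0.4  0.2] pos [ 0.373  -0.3307  0.1191]
row [0.2042, -0.0227, -0.0436, 0.0013, -0.0002, 0.0004] | mm 105 deg 0
```

View pics/side1.png

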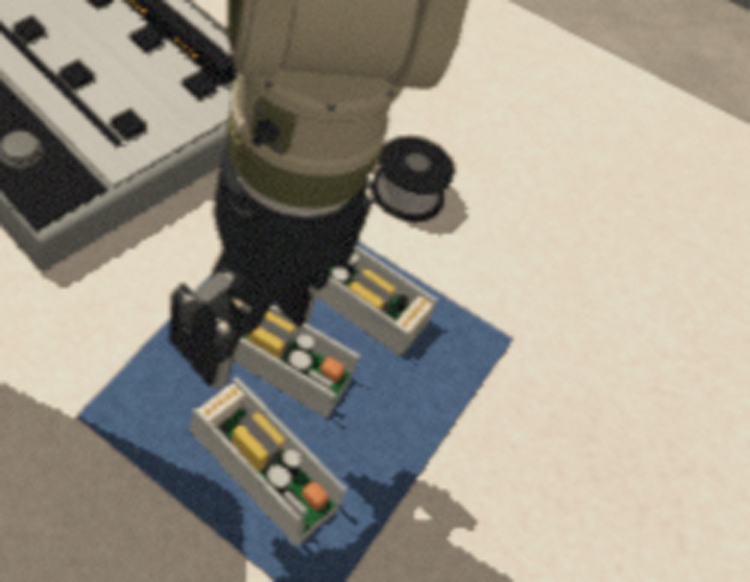

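The gripper hovers beside the near supply, about 25 mm short in the plan view. I'll correct that and descend.

>>> play_rows:
  series:
    - [0.0, -0.023, -0.0436, 0, 0, 0]
    - [0.0, -0.023, -0.0436, 0, 0, 0]
    - [0.06, -0.023, -0.0436, 0, 0, 0]
    - [0.12, -0.023, -0.0436, 0, 0, 0]
    - [0.18, -0.023, -0.0436, 0, 0, 0]
    - [0.2, -0.023, -0.0436, 0, 0, 0]
    - [0.204, -0.023, -0.0436, 0, 0, 0]
    - [0.204, -0.023, -0.0436, 0, 0, 0]
    - [0.204, -0.023, -0.0436, 0, 0, 0]

```text
time: 4.65
position: [0.3821, -0.3557, 0.018]
tool_rot: [-2.317, 1.568, -0.873]
wrist_force: [-0.2, -0.4, 0.4]
gripper_width: 0.747
```

>>> play_rows:
  series:
    - [0, 0, 0, 0, 0, 0]
    - [0, 0, 0, 0, 0, 0]
    - [0, 0, 0, 0, 0, 0]
    - [0, 0, 0, 0, 0, 0]
    - [0, 0, 0, 0, 0, 0]
    - [0, 0, 0, 0, 0, 0]
    - [0, 0, 0, 0, 0, 0]
  grip: 255

```text
time: 5.35
position: [0.3811, -0.3548, 0.0163]
tool_rot: [0.203, 1.571, 1.647]
wrist_force: [0.6, 0.2, 0.7]
gripper_width: 0.001
```

Run:
```python
from mv import *
b=T(TES,[[.02,y,0] for y in(.07,0,-.07)]); print(b.round(4))
rows(([.3816,-.3538,.16],3.014),([*b[2,:2],.16],1.406),([*b[2,:2],.066],1.406))
```

```text
[[ 0.5867  0.0568  0.    ]
 [ 0.5752 -0.0123  0.    ]
 [ 0.5638 -0.0813  0.    ]]
t 5.3 jaw 3.014 J [-0.9   0.36 -0.41  0.8   0.   -2.35] w 0.001 F [0.6 0.2 0.7] pos [ 0.3811 -0.3548  0.0163]
row [-0.2873, -0.0007, 0.0022, 0.0002, 0.0001, -0.0] | mm 144 deg 0
row [-0.2872, -0.2929, 0.589, 1.0238, 0.0001, -0.0001] | mm 359 deg 92
row [-0.0992, -0.2929, 0.589, 1.0238, 0.0001, -0.0001] | mm 333 deg 92
```

The fingers closed on nothing, so the supply may have been knocked. I'll open, lift and look.

>>> play_rows:
  series:
    - [0, 0, 0, 0, 0, 0]
    - [0, 0, 0, 0, 0, 0]
    - [0, 0, 0, 0, 0, 0]
    - [0, 0, 0, 0, 0, 0]
    - [-0.1, 0, 0, 0, 0, 0]
    - [-0.2, 0, 0, 0, 0, 0]
    - [-0.28, 0.1, 0, 0, 0, 0]
    - [-0.28, 0.2, 0, 0, 0, 0]
    - [-0.28, 0.3, 0, 0, 0, 0]
    - [-0.28, 0.3, 0, 0, 0, 0]
    - [-0.28, 0.3, 0, 0, 0, 0]
  grip: 65

```text
time: 6.45
position: [0.231, -0.3357, 0.1568]
tool_rot: [-2.448, 1.57, -1.008]
wrist_force: [0.9, -0.2, 0.0]
gripper_width: 0.746
```

```bash
cat > look.py <<'E'
from mv import *; from fit import fit_rect
def find(guess,zc=.03,view=None,out=None,rad=.08):
    """guess list of (x,y,yaw); zc height of top; fit from both cams, verify colours"""
    for n in("side","top"):
        im,d=ctrl.capture(n); P=cloud(n,d)
        if view and n==view[0]:
            r0,r1,c0,c1=view[1]; k=min(780/(c1-c0),580/(r1-r0)); cv2.imwrite(out,cv2.resize(im[r0:r1,c0:c1],None,fx=k,fy=k,interpolation=cv2.INTER_CUBIC)[:,:,::-1])
        z=P[...,2]; m=(z>zc-.007)&(z<zc+.007)
        for g in guess:
            mm=m&(np.hypot(P[...,0]-g[0],P[...,1]-g[1])<rad)
            k,l,st,c=cv2.connectedComponentsWithStats(cv2.dilate(mm.astype(np.uint8),np.ones((3,3))))
            if k<2: print(n,"none",g); continue
            i=1+np.argmax(st[1:,4]); q=P[mm&(l==i)]; rr=cv2.minAreaRect((q[:,:2]*1000).astype(np.float32))
            r=fit_rect(q,[rr[0][0]/1000,rr[0][1]/1000,g[2]]); print(n,len(q),"rect",np.round(rr[0]),np.round(rr[1]),round(rr[2]),"fit",np.round(r,4),"z",np.median(q[:,2]).round(4))
            for e in(1,-1):
                uv=proj(n,[r[0]+e*.044*np.cos(r[2]),r[1]+e*.044*np.sin(r[2]),zc]).round().astype(int); print("   end",e,im[uv[1]-1:uv[1]+2,uv[0]-1:uv[0]+2].mean((0,1)).round())
E
python3 - <<'E'
from look import *
find([(.3816,-.354,1.443),(.457,-.312,1.716),(.543,-.322,1.584)],view=("side",(190,384,262,512)),out="pics/side2.png",rad=.055)
rows()
E
```

```text
side 783 rect [ 383. -354.] [100.  42.] 83 fit [ 0.3824 -0.3543  1.4437] z 0.0311
   end 1 [208. 183. 139.]
   end -1 [161.  99.  59.]
side 602 rect [ 458. -311.] [ 43. 100.] 8 fit [ 0.458  -0.3116  1.7119] z 0.0309
   end 1 [170. 148. 113.]
   end -1 [164. 101.  61.]
side 612 rect [ 545. -323.] [43. 99.] 0 fit [ 0.5445 -0.3229  1.5842] z 0.0309
   end 1 [68. 96. 97.]
   end -1 [202. 175. 131.]
top 162 rect [ 381. -352.] [99. 40.] 83 fit [ 0.381  -0.3526  1.4399] z 0.0312
   end 1 [115.  99.  73.]
   end -1 [33. 43. 46.]
top 163 rect [ 456. -311.] [ 40. 100.] 8 fit [ 0.4562 -0.3108  1.7075] z 0.0308
   end 1 [114. 101.  75.]
   end -1 [32. 42. 41.]
top 180 rect [ 543. -321.] [37. 99.] 1 fit [ 0.5427 -0.3212  1.584 ] z 0.0302
   end 1 [65. 48. 22.]
   end -1 [113. 101.  79.]
t 6.5 jaw 3.014 J [-1.16  0.02 -0.45  1.1   0.   -2.61] w 0.747 F [-0.3 -0.2  0.5] pos [ 0.2328 -0.3365  0.1566]
```

View pics/side2.png

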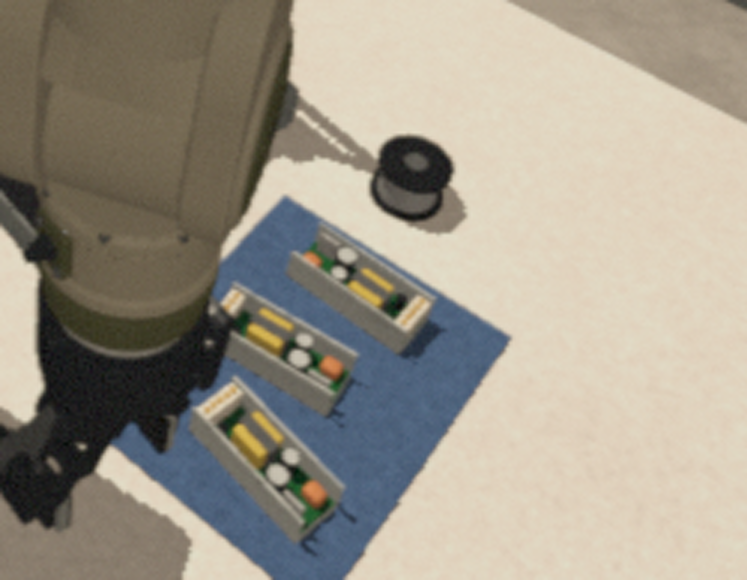

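Run:
```python
from mv import *
s,p,M=state()
def crop(uv): return ((uv-[262,190])*3).round()
print("now tcp in crop",crop(proj("side",p)), "hover:",crop(proj("side",[.373,-.3307,.119])))
for w in(.032,-.032): print("finger now",crop(proj("side",p+M[:,1]*w)),"hover",crop(proj("side",np.array([.373,-.3307,.119])+M[:,1]*w)))
im,d=ctrl.capture("side"); P=cloud("side",d)
q=P[(P[...,2]>.12)&(P[...,2]<.2)&(abs(P[...,0]-p[0])<.15)&(abs(P[...,1]-p[1])<.15)]
for z in np.arange(.12,.2,.01):
    k=q[(q[:,2]>z)&(q[:,2]<z+.01)]; 
    if len(k): print(round(z,2),len(k),k.min(0).round(3),k.max(0).round(3))
```

```text
now tcp in crop [103. 496.] hover: [244. 364.]
finger now [ 57. 531.] hover [207. 392.]
finger now [147. 461.] hover [280. 337.]
0.17 1 [ 0.264 -0.345  0.18 ] [ 0.264 -0.345  0.18 ]
0.18 48 [ 0.188 -0.353  0.181] [ 0.275 -0.331  0.19 ]
0.19 69 [ 0.186 -0.353  0.19 ] [ 0.277 -0.334  0.2  ]
```

>>> play_rows:
  series:
    - [0.1, 0, 0, 0, 0, 0]
    - [0.2, 0, 0, 0, 0, 0]
    - [0.24, 0, 0, 0, 0, 0]
    - [0.25, 0, 0, 0, 0, 0]
    - [0.25, 0, 0, 0, 0, 0]
    - [0.25, 0, 0, 0, 0, 0]

```text
time: 7.2
position: [0.2334, -0.337, 0.0324]
tool_rot: [-2.518, 1.569, -1.074]
wrist_force: [-0.4, 0.3, 0.4]
gripper_width: 0.747
```

Run:
```python
from mv import *
rows(); s,p,M=state()
for n in("side","top"):
    im,d=ctrl.capture(n); P=cloud(n,d)
    if n=="side": cv2.imwrite("pics/side3.png",cv2.resize(im[240:384,180:372],(768,576),interpolation=cv2.INTER_CUBIC)[:,:,::-1])
    q=P[(P[...,2]>.012)&(P[...,2]<.1)&(abs(P[...,0]-p[0])<.08)&(abs(P[...,1]-p[1])<.1)]
    for z in np.arange(.01,.1,.01):
        k=q[(q[:,2]>z)&(q[:,2]<z+.01)]
        if len(k): print(n,round(z,2),len(k),k.min(0).round(3),k.max(0).round(3))
c=lambda v:((v-[180,240])*4).round()
print("tcp",c(proj("side",p)),*[c(proj("side",p+M[:,1]*w+[0,0,dz])) for w in(.032,-.032) for dz in(-.008,.02)])
```

```text
t 7.2 jaw 3.015 J [-1.16  0.15 -0.65  0.77  0.   -2.61] w 0.747 F [-0.4  0.3  0.4] pos [ 0.2334 -0.337   0.0324]
side 0.05 3 [ 0.264 -0.351  0.056] [ 0.265 -0.343  0.059]
side 0.06 11 [ 0.263 -0.353  0.062] [ 0.269 -0.345  0.068]
side 0.07 13 [ 0.263 -0.353  0.07 ] [ 0.277 -0.348  0.079]
side 0.08 6 [ 0.264 -0.353  0.08 ] [ 0.269 -0.351  0.087]
top 0.05 3 [ 0.199 -0.332  0.057] [ 0.267 -0.328  0.059]
top 0.06 4 [ 0.2   -0.342  0.062] [ 0.276 -0.323  0.069]
top 0.07 13 [ 0.189 -0.337  0.07 ] [ 0.276 -0.321  0.078]
top 0.08 6 [ 0.196 -0.335  0.08 ] [ 0.271 -0.322  0.09 ]
top 0.09 5 [ 0.191 -0.335  0.092] [ 0.277 -0.319  0.1  ]
tcp [454. 586.] [399. 638.] [400. 613.] [505. 551.] [509. 525.]
```

View pics/side3.png

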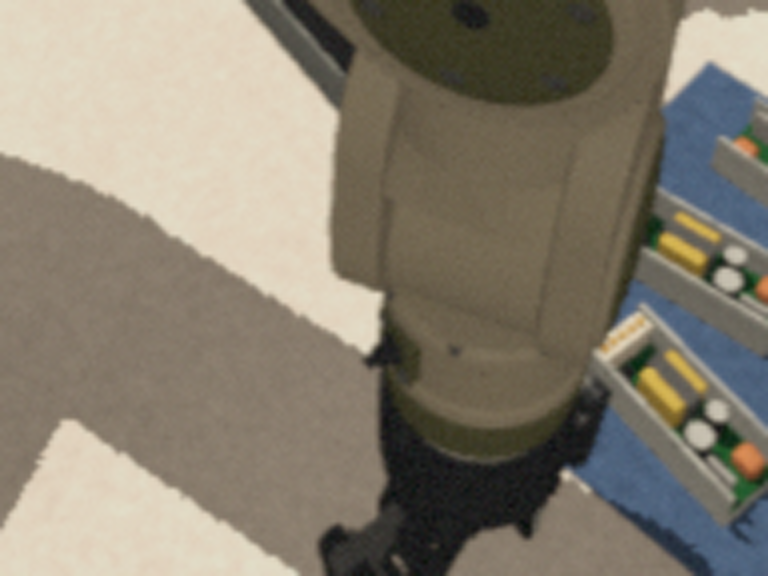

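>>> play_rows:
  series:
    - [0.02, 0, 0, 0, 0, 0]
    - [0.04, 0, 0, 0, 0, 0]
    - [0.052, 0, 0, 0, 0, 0]
    - [0.052, 0, 0, 0, 0, 0]
    - [0.052, 0, 0, 0, 0, 0]

```text
time: 7.8
position: [0.2321, -0.3354, 0.0051]
tool_rot: [0.468, 1.57, 1.911]
wrist_force: [0.3, -0.3, -0.1]
gripper_width: 0.75
```

>>> play_rows:
  series:
    - [0.004, 0, 0, 0, 0, 0]
    - [0.008, 0, 0, 0, 0, 0]
    - [0.008, 0, 0, 0, 0, 0]

```text
time: 8.1
position: [0.2323, -0.3357, 0.0013]
tool_rot: [0.118, 1.571, 1.562]
wrist_force: [0.4, 0.3, -0.0]
gripper_width: 0.743
```

>>> play_rows:
  series:
    - [0.004, 0, 0, 0, 0, 0]
    - [0.008, 0, 0, 0, 0, 0]
    - [0.012, 0, 0, 0, 0, 0]
    - [0.012, 0, 0, 0, 0, 0]

```text
time: 8.5
position: [0.2322, -0.3355, -0.0049]
tool_rot: [0.398, 1.57, 1.841]
wrist_force: [0.2, -0.3, -0.7]
gripper_width: 0.747
```

Run:
```python
from mv import *
rows(); s,p,M=state()
for n in("side","top"):
    im,d=ctrl.capture(n); P=cloud(n,d)
    q=P[(P[...,2]>.009)&(P[...,2]<.1)&(abs(P[...,0]-p[0])<.06)&(abs(P[...,1]-p[1])<.05)]
    for z in np.arange(.0,.06,.01):
        k=q[(q[:,2]>z)&(q[:,2]<z+.01)]
        if len(k): print(n,round(z,2),len(k),k.min(0).round(3),k.max(0).round(3))
```

```text
t 8.5 jaw 3.014 J [-1.16  0.2  -0.7   0.67  0.   -2.61] w 0.747 F [ 0.2 -0.3 -0.7] pos [ 0.2322 -0.3355 -0.0049]
side 0.02 8 [ 0.261 -0.351  0.021] [ 0.267 -0.345  0.029]
side 0.03 9 [ 0.262 -0.351  0.03 ] [ 0.268 -0.349  0.039]
side 0.04 2 [ 0.262 -0.352  0.043] [ 0.267 -0.351  0.045]
top 0.01 1 [ 0.199 -0.323  0.019] [ 0.199 -0.323  0.019]
top 0.02 5 [ 0.187 -0.335  0.021] [ 0.274 -0.32   0.029]
top 0.03 10 [ 0.194 -0.338  0.03 ] [ 0.275 -0.32   0.04 ]
top 0.04 4 [ 0.189 -0.333  0.041] [ 0.272 -0.323  0.048]
top 0.05 6 [ 0.189 -0.33   0.051] [ 0.267 -0.318  0.059]
```

>>> play_rows:
  series:
    - [0.008, 0, 0, 0, 0, 0]
    - [0.016, 0, 0, 0, 0, 0]
    - [0.02, 0, 0, 0, 0, 0]
    - [0.02, 0, 0, 0, 0, 0]

```text
time: 9.0
position: [0.2321, -0.3354, -0.0151]
tool_rot: [0.494, 1.57, 1.937]
wrist_force: [-0.8, 0.5, -0.2]
gripper_width: 0.749
```

>>> play_rows:
  series:
    - [0.004, 0, 0, 0, 0, 0]
    - [0.006, 0, 0, 0, 0, 0]
    - [0.006, 0, 0, 0, 0, 0]

```text
time: 9.3
position: [0.2323, -0.3357, -0.0177]
tool_rot: [0.172, 1.57, 1.615]
wrist_force: [0.8, 0.3, 0.3]
gripper_width: 0.744
```

>>> play_rows:
  series:
    - [0.004, 0, 0, 0, 0, 0]
    - [0.006, 0, 0, 0, 0, 0]
    - [0.006, 0, 0, 0, 0, 0]

```text
time: 9.6
position: [0.2323, -0.3357, -0.0207]
tool_rot: [0.321, 1.571, 1.764]
wrist_force: [0.5, 0.3, 0.8]
gripper_width: 0.743
```

>>> play_rows:
  series:
    - [0.004, 0, 0, 0, 0, 0]
    - [0.006, 0, 0, 0, 0, 0]
    - [0.006, 0, 0, 0, 0, 0]

```text
time: 9.9
position: [0.2323, -0.3359, -0.0234]
tool_rot: [-2.102, 1.571, -0.659]
wrist_force: [-0.5, 0.5, 5.5]
gripper_width: 0.742
```

Run:
```python
from mv import *
rows(([.2323,-.3358,.06],3.013),([.3817,-.3535,.06],3.013),([.3817,-.3535,-.008],3.013))
```

```text
t 9.9 jaw 3.014 J [-1.16  0.23 -0.73  0.61  0.   -2.61] w 0.742 F [-0.5  0.5  5.5] pos [ 0.2323 -0.3359 -0.0234]
row [-0.1667, 0.0001, 0.0001, 0.0008, -0.0, 0.0] | mm 83 deg 0
row [-0.1667, -0.3008, 0.0029, 0.0008, -0.0, 0.0] | mm 172 deg 0
row [-0.0307, -0.3008, 0.0029, 0.0008, -0.0, 0.0] | mm 151 deg 0
```

>>> play_rows:
  series:
    - [-0.09, 0, 0, 0, 0, 0]
    - [-0.167, 0, 0, 0, 0, 0]
    - [-0.167, -0.09, 0.001, 0, 0, 0]
    - [-0.167, -0.18, 0.002, 0, 0, 0]
    - [-0.167, -0.26, 0.003, 0, 0, 0]
    - [-0.167, -0.301, 0.003, 0, 0, 0]
    - [-0.167, -0.301, 0.003, 0, 0, 0]
    - [-0.11, -0.301, 0.003, 0, 0, 0]
    - [-0.06, -0.301, 0.003, 0, 0, 0]
    - [-0.031, -0.301, 0.003, 0, 0, 0]
    - [-0.031, -0.301, 0.003, 0, 0, 0]
    - [-0.031, -0.301, 0.003, 0, 0, 0]

```text
time: 11.1
position: [0.3808, -0.3531, -0.0081]
tool_rot: [0.873, 1.569, 2.315]
wrist_force: [-0.5, 0.7, -0.3]
gripper_width: 0.748
```

>>> play_rows:
  series:
    - [0, 0, 0, 0, 0, 0]
    - [0, 0, 0, 0, 0, 0]
    - [0, 0, 0, 0, 0, 0]
    - [0, 0, 0, 0, 0, 0]
    - [0, 0, 0, 0, 0, 0]
    - [0, 0, 0, 0, 0, 0]
  grip: 255

```text
time: 11.7
position: [0.3825, -0.3545, -0.0066]
tool_rot: [-2.413, 1.568, -0.97]
wrist_force: [-1.2, 0.6, 7.7]
gripper_width: 0.451
```

Run:
```python
from mv import *
b=T(TES,[[.02,y,0] for y in(.07,0,-.07)])
s,p,M=state()
rows(([p[0],p[1],.11],3.013),([*b[2,:2],.11],1.406),([*b[2,:2],.045],1.406))
```

```text
t 11.7 jaw 3.014 J [-0.9   0.38 -0.44  0.75 -0.   -2.34] w 0.451 F [-1.2  0.6  7.7] pos [ 0.3825 -0.3545 -0.0066]
row [-0.2332, -0.0004, -0.0005, 0.0008, -0.0014, 0.0012] | mm 117 deg 0
row [-0.2339, -0.2905, 0.5875, 1.0238, -0.0001, 0.002] | mm 348 deg 92
row [-0.1039, -0.2903, 0.5878, 1.0238, -0.0001, 0.002] | mm 332 deg 92
```

Run:
```python
from mv import *
b=T(TES,[[.02,y,0] for y in(.07,0,-.07)])
rows(([.3817,-.3535,.11],3.0145),([.49,-.2,.11],1.65),p=np.array([.3817,-.3535,-.008]),M=down(3.0145))
print("2nd"); rows(([*b[2,:2],.11],1.406),([*b[2,:2],.045],1.406),p=np.array([.49,-.2,.11]),M=down(1.65))
```

```text
row [-0.236, 0.0, 0.0, 0.0, 0.0, 0.0] | mm 118 deg 0
row [-0.236, -0.1759, 0.332, 0.8687, 0.0, 0.0] | mm 222 deg 78
2nd
row [0.0, 0.2249, 0.1658, 0.1553, 0.0, 0.0] | mm 140 deg 14
row [0.13, 0.2249, 0.1658, 0.1553, 0.0, 0.0] | mm 154 deg 14
```

>>> play_rows:
  series:
    - [-0.08, 0, 0, 0, 0, 0]
    - [-0.16, 0, 0, 0, 0, 0]
    - [-0.236, 0, 0, 0, 0, 0]
    - [-0.236, -0.035, 0.066, 0.09, 0, 0]
    - [-0.236, -0.07, 0.132, 0.18, 0, 0]
    - [-0.236, -0.105, 0.198, 0.27, 0, 0]
    - [-0.236, -0.14, 0.265, 0.36, 0, 0]
    - [-0.236, -0.176, 0.332, 0.45, 0, 0]
    - [-0.236, -0.176, 0.332, 0.54, 0, 0]
    - [-0.236, -0.176, 0.332, 0.63, 0, 0]
    - [-0.236, -0.176, 0.332, 0.72, 0, 0]
    - [-0.236, -0.176, 0.332, 0.81, 0, 0]

```text
time: 12.9
position: [0.4898, -0.1994, 0.1097]
tool_rot: [2.436, 1.57, 2.602]
wrist_force: [-0.1, -0.2, -2.1]
gripper_width: 0.455
```

>>> play_rows:
  series:
    - [0, 0, 0, 0.059, 0, 0]
    - [0, 0, 0, 0.059, 0, 0]
    - [0, 0, 0, 0.059, 0, 0]

```text
time: 13.2
position: [0.4899, -0.1998, 0.1098]
tool_rot: [2.408, 1.57, 2.488]
wrist_force: [0.5, -0.5, -3.5]
gripper_width: 0.454
```

Run:
```python
from mv import *
b=T(TES,[[.02,y,0] for y in(.07,0,-.07)])
rows(([*b[2,:2],.11],1.406))
```

```text
t 13.2 jaw 1.652 J [-0.54  0.28 -0.26  1.03  0.   -0.62] w 0.454 F [ 0.5 -0.5 -3.5] pos [ 0.4899 -0.1998  0.1098]
row [-0.0004, 0.2242, 0.1664, 0.1564, -0.0003, -0.0002] | mm 140 deg 14
```

>>> play_rows:
  series:
    - [0, 0.056, 0.042, 0.04, 0, 0]
    - [0, 0.112, 0.083, 0.08, 0, 0]
    - [0, 0.168, 0.125, 0.12, 0, 0]
    - [0, 0.225, 0.166, 0.1553, 0, 0]
    - [0.06, 0.225, 0.166, 0.1553, 0, 0]
    - [0.07, 0.225, 0.166, 0.1553, 0, 0]
    - [0.07, 0.225, 0.166, 0.1553, 0, 0]
    - [0.07, 0.225, 0.166, 0.1553, 0, 0]

```text
time: 14.0
position: [0.5639, -0.082, 0.0755]
tool_rot: [-2.492, 1.571, -2.657]
wrist_force: [0.7, 0.4, -2.5]
gripper_width: 0.456
```

Run:
```python
from look import *
b=T(TES,[.02,-.07,0]); rows()
find([(b[0],b[1],-.1645)],zc=.118,view=("side",(130,280,220,420)),out="pics/side4.png",rad=.07)
```

```text
t 14.0 jaw 1.405 J [-0.29  0.38 -0.21  0.98 -0.   -0.12] w 0.456 F [ 0.7  0.4 -2.5] pos [ 0.5639 -0.082   0.0755]
side 206 rect [545. -77.] [66. 65.] 70 fit [ 0.549  -0.0808 -0.1884] z 0.1148
   end 1 [50. 46. 41.]
   end -1 [80. 86. 73.]
top 1 rect [537. -58.] [0. 0.] 0 fit [ 0.5366 -0.0576 -0.1645] z 0.1112
   end 1 [62. 53. 40.]
   end -1 [83. 70. 52.]
```

View pics/side4.png

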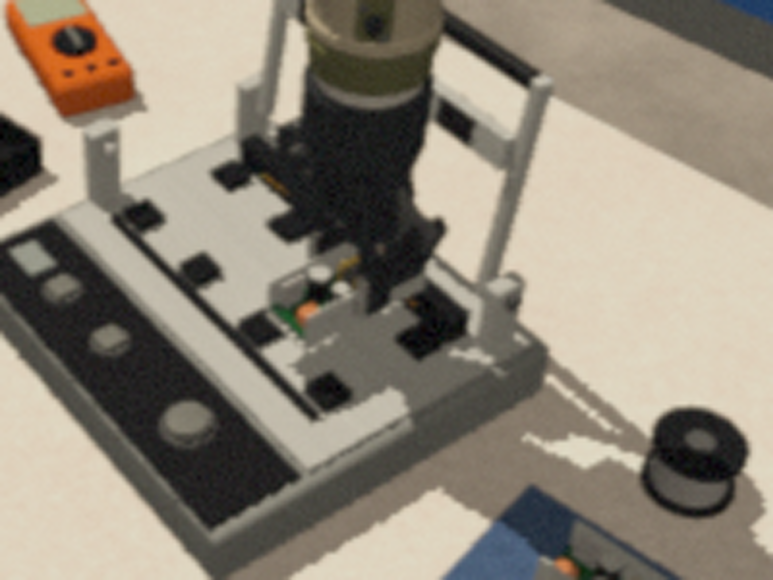

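The supply hangs level over the right bay between the black blocks, with its terminals away from the robot. I'll lower it gently.

>>> play_rows:
  series:
    - [0.02, 0, 0, 0, 0, 0]
    - [0.04, 0, 0, 0, 0, 0]
    - [0.05, 0, 0, 0, 0, 0]
    - [0.056, 0, 0, 0, 0, 0]
    - [0.06, 0, 0, 0, 0, 0]
    - [0.064, 0, 0, 0, 0, 0]
    - [0.068, 0, 0, 0, 0, 0]
    - [0.068, 0, 0, 0, 0, 0]

```text
time: 14.9
position: [0.5641, -0.0812, 0.0408]
tool_rot: [2.302, 1.571, 2.137]
wrist_force: [0.0, 0.5, -2.3]
gripper_width: 0.454
```

>>> play_rows:
  series:
    - [0.002, 0, 0, 0, 0, 0]
    - [0.002, 0, 0, 0, 0, 0]

```text
time: 15.1
position: [0.5643, -0.0813, 0.0405]
tool_rot: [0.003, 1.57, -0.162]
wrist_force: [-1.4, 0.7, 1.1]
gripper_width: 0.454
```

Run:
```python
from mv import *
b=T(TES,[.02,-.07,0])
rows(([*b[:2],.12],1.406),([.49,-.23,.12],2.3),p=np.array([*b[:2],.04]),M=down(1.406))
rows(([.4575,-.3112,.06],3.283),([.4575,-.3112,-.007],3.283),p=np.array([.49,-.23,.12]),M=down(2.3))
```

```text
row [-0.16, 0.0, 0.0, 0.0, 0.0, 0.0] | mm 80 deg 0
row [-0.16, -0.3175, -0.0968, -0.5691, 0.0, 0.0] | mm 184 deg 51
row [0.12, -0.0778, -0.1567, -0.6258, 0.0, 0.0] | mm 106 deg 56
row [0.254, -0.0778, -0.1567, -0.6258, 0.0, 0.0] | mm 154 deg 56
```

>>> play_rows:
  series:
    - [0, 0, 0, 0, 0, 0]
    - [0, 0, 0, 0, 0, 0]
    - [0, 0, 0, 0, 0, 0]
    - [-0.04, 0, 0, 0, 0, 0]
    - [-0.1, 0, 0, 0, 0, 0]
    - [-0.16, -0.05, -0.01, -0.09, 0, 0]
    - [-0.16, -0.12, -0.03, -0.18, 0, 0]
    - [-0.16, -0.2, -0.06, -0.27, 0, 0]
    - [-0.16, -0.28, -0.08, -0.36, 0, 0]
    - [-0.16, -0.3175, -0.097, -0.45, 0, 0]
    - [-0.16, -0.3175, -0.097, -0.53, 0, 0]
    - [-0.16, -0.3175, -0.097, -0.569, 0, 0]
  grip: 70

```text
time: 16.3
position: [0.4896, -0.231, 0.12]
tool_rot: [-1.01, 1.57, -0.28]
wrist_force: [0.5, 0.5, 0.4]
gripper_width: 0.722
```

Run:
```python
from look import *
rows()
find([(.564,-.081,-.1645)],zc=.080,rad=.07)
find([(.457,-.312,1.716),(.543,-.322,1.584)],rad=.055)
```

```text
t 16.3 jaw 2.301 J [-0.59  0.29 -0.21  1.06  0.   -1.32] w 0.722 F [0.5 0.5 0.4] pos [ 0.4896 -0.231   0.12  ]
side 271 rect [572. -75.] [120.  50.] 4 fit [ 0.5724 -0.0798 -0.0552] z 0.0784
   end 1 [61. 57. 52.]
   end -1 [43. 48. 40.]
top 186 rect [572. -85.] [ 78. 115.] 81 fit [ 0.5762 -0.0838 -0.1822] z 0.0774
   end 1 [22. 17. 16.]
   end -1 [41. 42. 24.]
side 667 rect [ 458. -311.] [ 43. 100.] 9 fit [ 0.4577 -0.3117  1.7131] z 0.0308
   end 1 [204. 182. 142.]
   end -1 [163. 100.  60.]
side 616 rect [ 545. -323.] [ 43. 100.] 1 fit [ 0.5443 -0.3227  1.5833] z 0.031
   end 1 [68. 97. 98.]
   end -1 [119.  98.  69.]
top 52 rect [ 447. -286.] [28. 47.] 8 fit [ 0.4469 -0.2859  1.716 ] z 0.0297
   end 1 [28. 32. 41.]
   end -1 [63. 53. 39.]
top 17 rect [ 557. -300.] [ 8. 41.] 1 fit [ 0.5567 -0.3001  1.584 ] z 0.0267
   end 1 [33. 44. 61.]
   end -1 [59. 50. 37.]
```

>>> play_rows:
  series:
    - [0.03, -0.02, -0.04, -0.09, 0, 0]
    - [0.06, -0.04, -0.08, -0.18, 0, 0]
    - [0.09, -0.06, -0.12, -0.27, 0, 0]
    - [0.12, -0.078, -0.157, -0.36, 0, 0]
    - [0.12, -0.078, -0.157, -0.45, 0, 0]
    - [0.12, -0.078, -0.157, -0.54, 0, 0]
    - [0.12, -0.078, -0.157, -0.626, 0, 0]
    - [0.12, -0.078, -0.157, -0.626, 0, 0]
    - [0.18, -0.078, -0.157, -0.626, 0, 0]
    - [0.23, -0.078, -0.157, -0.626, 0, 0]
    - [0.254, -0.078, -0.157, -0.626, 0, 0]
    - [0.254, -0.078, -0.157, -0.626, 0, 0]

```text
time: 17.7
position: [0.4563, -0.3099, -0.0088]
tool_rot: [0.667, 1.567, 2.377]
wrist_force: [-0.1, 0.2, 0.4]
gripper_width: 0.724
```

>>> play_rows:
  series:
    - [0, 0, 0, 0, 0, 0]
    - [0, 0, 0, 0, 0, 0]
    - [0, 0, 0, 0, 0, 0]
    - [0, 0, 0, 0, 0, 0]
    - [0, 0, 0, 0, 0, 0]
    - [0, 0, 0, 0, 0, 0]
  grip: 255

```text
time: 18.3
position: [0.4584, -0.312, -0.0057]
tool_rot: [-2.362, 1.568, -0.651]
wrist_force: [0.4, 1.1, 6.0]
gripper_width: 0.454
```

Run:
```python
from mv import *
b=T(TES,[.02,0,0])
rows(([.4575,-.3112,.12],3.283),([.49,-.2,.12],1.75),p=np.array([.4575,-.3112,-.007]),M=down(3.283))
rows(([*b[:2],.12],1.406),([*b[:2],.041],1.406),p=np.array([.49,-.2,.12]),M=down(1.75))
rows()
```

```text
row [-0.254, 0.0, 0.0, 0.0, 0.0, 0.0] | mm 127 deg 0
row [-0.254, -0.0957, 0.211, 0.9759, 0.0, 0.0] | mm 172 deg 88
row [0.0, 0.3391, 0.2347, 0.219, 0.0, 0.0] | mm 206 deg 20
row [0.158, 0.3391, 0.2347, 0.219, 0.0, 0.0] | mm 221 deg 20
t 18.3 jaw -3.001 J [-0.74  0.44 -0.35  0.78  0.   -2.45] w 0.454 F [0.4 1.1 6. ] pos [ 0.4584 -0.312  -0.0057]
```

>>> play_rows:
  series:
    - [-0.08, 0, 0, 0, 0, 0]
    - [-0.16, 0, 0, 0, 0, 0]
    - [-0.254, -0.01, 0.02, 0.09, 0, 0]
    - [-0.254, -0.03, 0.06, 0.18, 0, 0]
    - [-0.254, -0.05, 0.1, 0.27, 0, 0]
    - [-0.254, -0.07, 0.15, 0.36, 0, 0]
    - [-0.254, -0.0957, 0.211, 0.45, 0, 0]
    - [-0.254, -0.0957, 0.211, 0.54, 0, 0]
    - [-0.254, -0.0957, 0.211, 0.63, 0, 0]
    - [-0.254, -0.0957, 0.211, 0.72, 0, 0]
    - [-0.254, -0.0957, 0.211, 0.81, 0, 0]
    - [-0.254, -0.0957, 0.211, 0.9, 0, 0]

```text
time: 19.5
position: [0.4896, -0.1998, 0.1196]
tool_rot: [2.308, 1.57, 2.6]
wrist_force: [1.3, 0.3, -2.9]
gripper_width: 0.454
```

>>> play_rows:
  series:
    - [0, 0.07, 0.045, 0.09, 0, 0]
    - [0, 0.14, 0.09, 0.18, 0, 0]
    - [0, 0.2, 0.14, 0.25, 0, 0]
    - [0, 0.27, 0.19, 0.29, 0, 0]
    - [0, 0.32, 0.22, 0.295, 0, 0]

```text
time: 20.0
position: [0.5486, -0.0125, 0.1197]
tool_rot: [1.829, 1.57, 1.663]
wrist_force: [-0.0, 0.3, -2.6]
gripper_width: 0.455
```

Run:
```python
from mv import *
rows()
im,d=ctrl.capture("side"); im=im[130:280,220:420]; cv2.imwrite("pics/side5.png",cv2.resize(im,(780,585),interpolation=cv2.INTER_CUBIC)[:,:,::-1])
# commanded now: replay
M=down(3.283); p=np.array([.4575,-.3112,-.007])+M@np.array([-.254,-.0957,.211])*.5; j=3.283-.9*np.pi/2
M=down(j); p=p+M@np.array([0,.32,.22])*.5; j-=.295*np.pi/2; print("cmd",p.round(4),j)
b=T(TES,[.02,0,0]); rows(([*b[:2],.12],1.406),([*b[:2],.041],1.406),p=p,M=down(j))
```

```text
t 20.0 jaw 1.405 J [-0.17  0.31 -0.2   1.07  0.   -0.  ] w 0.455 F [-0.   0.3 -2.6] pos [ 0.5486 -0.0125  0.1197]
cmd [ 0.5481 -0.0147  0.12  ] 1.4058983894800985
row [0.0, 0.0138, 0.0527, -0.0001, 0.0, 0.0] | mm 27 deg 0
row [0.158, 0.0138, 0.0527, -0.0001, 0.0, 0.0] | mm 84 deg 0
```

View pics/side5.png

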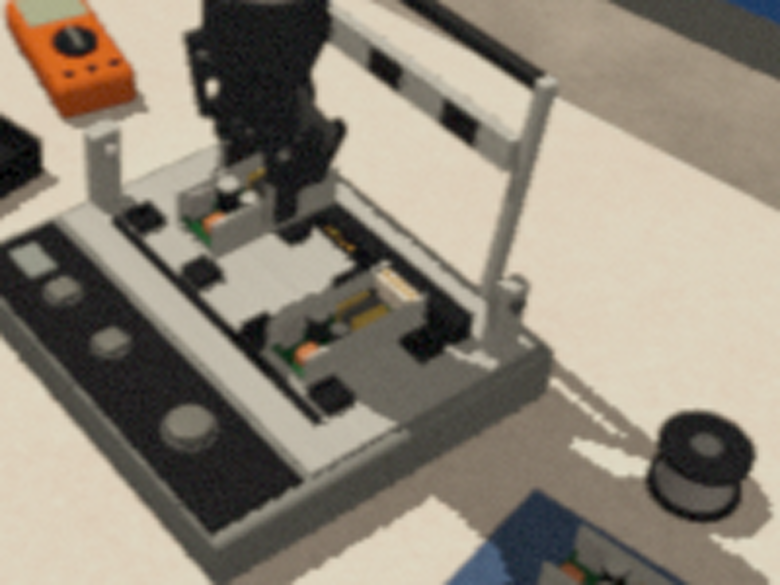

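The first supply lies flat in the right bay with its white strip at the contact block (390,285). The second hangs in front of the middle bay. I'll move it forward and lower it.

>>> play_rows:
  series:
    - [0, 0.0138, 0.0527, 0, 0, 0]
    - [0.04, 0.0138, 0.0527, 0, 0, 0]
    - [0.09, 0.0138, 0.0527, 0, 0, 0]
    - [0.12, 0.0138, 0.0527, 0, 0, 0]
    - [0.13, 0.0138, 0.0527, 0, 0, 0]
    - [0.14, 0.0138, 0.0527, 0, 0, 0]
    - [0.148, 0.0138, 0.0527, 0, 0, 0]
    - [0.154, 0.0138, 0.0527, 0, 0, 0]
    - [0.158, 0.0138, 0.0527, 0, 0, 0]
    - [0.16, 0.0138, 0.0527, 0, 0, 0]
    - [0.16, 0.0138, 0.0527, 0, 0, 0]

```text
time: 21.15
position: [0.5758, -0.0125, 0.0414]
tool_rot: [-0.117, 1.569, -0.282]
wrist_force: [-2.1, 0.1, 5.0]
gripper_width: 0.456
```

Run:
```python
from mv import *
b=T(TES,[.02,0,0])
rows()
rows(([*b[:2],.13],1.406),([.53,-.22,.13],.6),p=np.array([*b[:2],.04]),M=down(1.406))
rows(([.5437,-.3220,.06],.013),([.5437,-.3220,-.007],.013),p=np.array([.53,-.22,.13]),M=down(.6))
```

```text
t 21.1 jaw 1.405 J [-0.16  0.42 -0.24  0.91 -0.    0.  ] w 0.456 F [-2.1  0.1  5. ] pos [ 0.5758 -0.0125  0.0414]
row [-0.18, 0.0, 0.0, 0.0, 0.0, 0.0] | mm 90 deg 0
row [-0.18, -0.4247, -0.0211, 0.5131, 0.0, 0.0] | mm 231 deg 46
row [0.14, -0.0926, 0.1838, 0.3737, 0.0, 0.0] | mm 124 deg 34
row [0.274, -0.0926, 0.1838, 0.3737, 0.0, 0.0] | mm 171 deg 34
```

>>> play_rows:
  series:
    - [0, 0, 0, 0, 0, 0]
    - [0, 0, 0, 0, 0, 0]
    - [0, 0, 0, 0, 0, 0]
    - [-0.04, 0, 0, 0, 0, 0]
    - [-0.1, 0, 0, 0, 0, 0]
    - [-0.18, -0.03, 0, 0.06, 0, 0]
    - [-0.18, -0.12, -0.005, 0.15, 0, 0]
    - [-0.18, -0.2, -0.01, 0.24, 0, 0]
    - [-0.18, -0.29, -0.015, 0.33, 0, 0]
    - [-0.18, -0.37, -0.02, 0.42, 0, 0]
    - [-0.18, -0.4247, -0.021, 0.5131, 0, 0]
    - [-0.18, -0.4247, -0.021, 0.5131, 0, 0]
  grip: 70

```text
time: 22.35
position: [0.5296, -0.2238, 0.1299]
tool_rot: [-0.133, 1.569, -1.112]
wrist_force: [0.4, -0.1, 0.1]
gripper_width: 0.725
```

Run:
```python
from look import *
rows()
find([(.543,-.322,1.584)],rad=.06)
```

```text
t 22.4 jaw 0.592 J [-0.54  0.35 -0.11  1.11 -0.    0.44] w 0.725 F [ 0.4 -0.1  0.1] pos [ 0.5296 -0.2238  0.1299]
side 616 rect [ 545. -323.] [ 43. 100.] 1 fit [ 0.5444 -0.3225  1.583 ] z 0.0309
   end 1 [ 71.  97. 112.]
   end -1 [116.  96.  66.]
top none (0.543, -0.322, 1.584)
```

>>> play_rows:
  series:
    - [0.04, -0.03, 0.06, 0.09, 0, 0]
    - [0.08, -0.06, 0.12, 0.18, 0, 0]
    - [0.12, -0.0926, 0.1838, 0.27, 0, 0]
    - [0.14, -0.0926, 0.1838, 0.35, 0, 0]
    - [0.14, -0.0926, 0.1838, 0.3737, 0, 0]
    - [0.14, -0.0926, 0.1838, 0.3737, 0, 0]
    - [0.19, -0.0926, 0.1838, 0.3737, 0, 0]
    - [0.24, -0.0926, 0.1838, 0.3737, 0, 0]
    - [0.274, -0.0926, 0.1838, 0.3737, 0, 0]
    - [0.274, -0.0926, 0.1838, 0.3737, 0, 0]
    - [0.274, -0.0926, 0.1838, 0.3737, 0, 0]

```text
time: 23.55
position: [0.5441, -0.3212, -0.0066]
tool_rot: [2.621, 1.571, 1.065]
wrist_force: [0.6, -0.4, -0.2]
gripper_width: 0.727
```

>>> play_rows:
  series:
    - [0, 0, 0, 0, 0, 0]
    - [0, 0, 0, 0, 0, 0]
    - [0, 0, 0, 0, 0, 0]
    - [0, 0, 0, 0, 0, 0]
    - [0, 0, 0, 0, 0, 0]
    - [0, 0, 0, 0, 0, 0]
  grip: 255

```text
time: 24.15
position: [0.545, -0.3228, -0.0051]
tool_rot: [1.066, 1.567, -0.492]
wrist_force: [-0.0, 1.0, 6.6]
gripper_width: 0.456
```

Run:
```python
from mv import *
b=T(TES,[.02,.07,0])
rows()
rows(([.5437,-.3220,.13],.013),([.53,-.2,.13],.8),p=np.array([.5437,-.3220,-.007]),M=down(.013))
rows(([*b[:2],.13],1.406),([*b[:2],.04],1.406),p=np.array([.53,-.2,.13]),M=down(.8))
```

```text
t 24.1 jaw 0.013 J [-0.66  0.56 -0.13  0.87  0.    0.9 ] w 0.456 F [-0.   1.   6.6] pos [ 0.545  -0.3228 -0.0051]
row [-0.274, 0.0, 0.0, 0.0, 0.0, 0.0] | mm 137 deg 0
row [-0.274, -0.0242, -0.2443, -0.501, 0.0, 0.0] | mm 184 deg 45
row [0.0, 0.4474, -0.2765, -0.3858, 0.0, 0.0] | mm 263 deg 35
row [0.18, 0.4474, -0.2765, -0.3858, 0.0, 0.0] | mm 278 deg 35
```

>>> play_rows:
  series:
    - [-0.08, 0, 0, 0, 0, 0]
    - [-0.16, 0, 0, 0, 0, 0]
    - [-0.24, 0, -0.02, -0.05, 0, 0]
    - [-0.274, -0.005, -0.06, -0.13, 0, 0]
    - [-0.274, -0.01, -0.12, -0.22, 0, 0]
    - [-0.274, -0.016, -0.17, -0.31, 0, 0]
    - [-0.274, -0.02, -0.22, -0.4, 0, 0]
    - [-0.274, -0.0242, -0.2443, -0.49, 0, 0]
    - [-0.274, -0.0242, -0.2443, -0.501, 0, 0]

```text
time: 25.05
position: [0.5292, -0.1983, 0.13]
tool_rot: [-3.075, 1.57, 2.44]
wrist_force: [0.2, -0.6, -2.7]
gripper_width: 0.453
```

>>> play_rows:
  series:
    - [0, 0.08, -0.05, -0.09, 0, 0]
    - [0, 0.16, -0.1, -0.18, 0, 0]
    - [0, 0.24, -0.15, -0.27, 0, 0]
    - [0, 0.32, -0.2, -0.35, 0, 0]
    - [0, 0.4, -0.25, -0.3858, 0, 0]
    - [0, 0.4474, -0.2765, -0.3858, 0, 0]
    - [0, 0.4474, -0.2765, -0.3858, 0, 0]
    - [0.08, 0.4474, -0.2765, -0.3858, 0, 0]
    - [0.11, 0.4474, -0.2765, -0.3858, 0, 0]
    - [0.11, 0.4474, -0.2765, -0.3858, 0, 0]

```text
time: 26.05
position: [0.5847, 0.0554, 0.0719]
tool_rot: [-2.935, 1.565, -3.103]
wrist_force: [0.9, -0.0, -2.0]
gripper_width: 0.448
```

Run:
```python
from mv import *
rows()
im,d=ctrl.capture("side"); im=im[110:260,200:400]; cv2.imwrite("pics/side6.png",cv2.resize(im,(780,585),interpolation=cv2.INTER_CUBIC)[:,:,::-1])
```

```text
t 26.1 jaw 1.402 J [-0.04  0.42 -0.16  1.   -0.    0.13] w 0.448 F [ 0.9 -0.  -2. ] pos [0.5847 0.0554 0.0719]
```

View pics/side6.png

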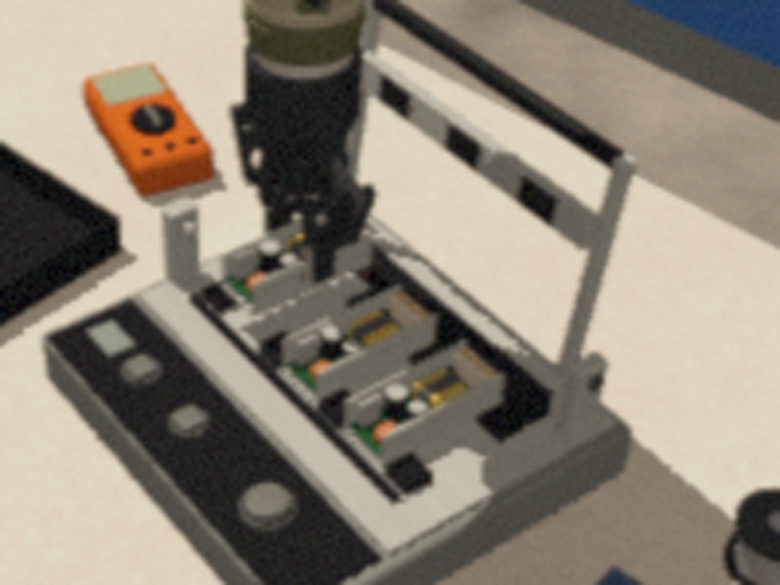

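Supplies 1 and 2 lie in their bays, and the third hangs over the left bay the right way round. I'll lower it.

>>> play_rows:
  series:
    - [0.02, 0, 0, 0, 0, 0]
    - [0.04, 0, 0, 0, 0, 0]
    - [0.05, 0, 0, 0, 0, 0]
    - [0.056, 0, 0, 0, 0, 0]
    - [0.06, 0, 0, 0, 0, 0]
    - [0.064, 0, 0, 0, 0, 0]
    - [0.068, 0, 0, 0, 0, 0]
    - [0.07, 0, 0, 0, 0, 0]
    - [0.07, 0, 0, 0, 0, 0]

```text
time: 27.0
position: [0.5872, 0.0567, 0.0419]
tool_rot: [0.145, 1.569, -0.02]
wrist_force: [-4.4, -0.4, 8.4]
gripper_width: 0.456
```

>>> play_rows:
  series:
    - [0, 0, 0, 0, 0, 0]
    - [0, 0, 0, 0, 0, 0]
    - [0, 0, 0, 0, 0, 0]
    - [-0.04, 0, 0, 0, 0, 0]
    - [-0.1, 0, 0, 0, 0, 0]
    - [-0.2, 0, 0, 0, 0, 0]
    - [-0.26, 0, -0.06, 0, 0, 0]
    - [-0.26, 0, -0.14, 0, 0, 0]
    - [-0.26, 0, -0.24, 0, 0, 0]
    - [-0.26, 0, -0.34, 0, 0, 0]
    - [-0.26, 0, -0.44, 0, 0, 0]
    - [-0.26, 0, -0.44, 0, 0, 0]
  grip: 70

```text
time: 28.2
position: [0.3622, 0.0936, 0.1688]
tool_rot: [-3.011, 1.565, 3.109]
wrist_force: [0.8, -0.7, -1.3]
gripper_width: 0.726
```

Run:
```python
from mv import *
rows()
o=[]
for n,(r0,r1,c0,c1) in(("side",(80,260,200,400)),("top",(120,240,225,345))):
    im,d=ctrl.capture(n); np.save(f"pics/{n}7.npy",d); P=cloud(n,d)
    o.append(cv2.resize(im[r0:r1,c0:c1],(400,360),interpolation=cv2.INTER_CUBIC))
    # tester frame
    c,s=np.cos(TES[2]),np.sin(TES[2]); X=(P[...,0]-TES[0])*c+(P[...,1]-TES[1])*s; Y=-(P[...,0]-TES[0])*s+(P[...,1]-TES[1])*c; Z=P[...,2]
    for y0 in(.07,0,-.07):
        for nm,m in(("front",(X>-.03)&(X<0)),("back",(X>.04)&(X<.07))):
            m=m&(abs(Y-y0)<.03)&(Z>.072)&(Z<.095); q=np.stack([X,Y,Z],-1)[m]; 
            if len(q): print(n,y0,nm,len(q),"x",np.percentile(q[:,0],[1,99]).round(3),"y",np.percentile(q[:,1],[3,97]).round(3),"z95",np.percentile(q[:,2],90).round(4))
    m=(Z>.2)&(abs(Y)<.13)&(X>.02)&(X<.2); q=np.stack([X,Y,Z],-1)[m]
    for z in np.arange(.2,.27,.01):
        k=q[(q[:,2]>z)&(q[:,2]<z+.01)]
        if len(k)>3: print(n,"frame z",z.round(2),len(k),"x",np.percentile(k[:,0],[5,50,95]).round(3),"y",k[:,1].min().round(3),k[:,1].max().round(3))
cv2.imwrite("pics/c7.png",np.hstack(o)[:,:,::-1])
```

```text
t 28.2 jaw 1.407 J [ 0.04 -0.05 -0.49  1.14  0.    0.2 ] w 0.726 F [ 0.8 -0.7 -1.3] pos [0.3622 0.0936 0.1688]
side 0.07 front 88 x [-0.03  -0.001] y [0.048 0.09 ] z95 0.0815
side 0.07 back 93 x [0.04  0.069] y [0.048 0.088] z95 0.0814
side 0 front 86 x [-0.03 -0.  ] y [-0.022  0.019] z95 0.0808
side 0 back 106 x [0.04  0.069] y [-0.021  0.019] z95 0.0805
side -0.07 front 94 x [-0.03  -0.001] y [-0.091 -0.051] z95 0.0814
side -0.07 back 108 x [0.041 0.069] y [-0.091 -0.051] z95 0.0807
side frame z 0.2 417 x [0.098 0.102 0.11 ] y -0.123 0.125
side frame z 0.21 59 x [0.101 0.107 0.117] y -0.123 0.117
side frame z 0.22 42 x [0.107 0.11  0.117] y -0.123 0.121
side frame z 0.23 41 x [0.108 0.112 0.118] y -0.122 0.119
side frame z 0.24 232 x [0.108 0.11  0.115] y -0.123 0.122
side frame z 0.25 249 x [0.109 0.114 0.12 ] y -0.121 0.119
top 0.07 front 31 x [-0.027 -0.   ] y [0.051 0.089] z95 0.0809
top 0.07 back 45 x [0.04  0.066] y [0.051 0.088] z95 0.0807
top 0 front 24 x [-0.027 -0.001] y [-0.02   0.019] z95 0.0807
top 0 back 49 x [0.041 0.068] y [-0.02   0.019] z95 0.0801
top -0.07 front 26 x [-0.029 -0.001] y [-0.089 -0.051] z95 0.0816
top -0.07 back 53 x [0.04  0.067] y [-0.09  -0.051] z95 0.0807
top frame z 0.2 278 x [0.097 0.102 0.108] y -0.118 0.122
top frame z 0.21 27 x [0.099 0.104 0.11 ] y -0.117 0.119
top frame z 0.22 12 x [0.105 0.107 0.114] y -0.12 0.127
top frame z 0.23 9 x [0.106 0.108 0.109] y -0.118 0.122
top frame z 0.24 197 x [0.107 0.111 0.121] y -0.121 0.122
top frame z 0.25 187 x [0.109 0.114 0.118] y -0.12 0.12
```

View pics/c7.png

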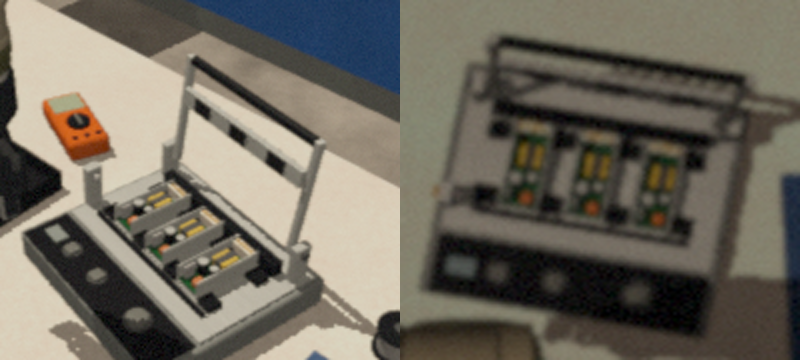

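All three supplies lie level (tops at 80–81 mm, centred in their bays), and the keeper stands at about 1.66 rad. Next I approach the rod.

```bash
cat > arc.py <<'E'
from mv import *
Y=.035; OFF=-.0295
def rod(phi,off=OFF): return T(TES,[.1-.15*np.cos(phi),Y,.096+.15*np.sin(phi)+off])
J=-.1645
E
python3 - <<'E'
from arc import *
M=down(1.406); p=np.array([.5867,.0568,.04])+M@np.array([-.26,0,-.44])*.5; print(p)
r=rod(1.66); rows(([.45,.06,.29],J+.001),([*r[:2],.29],J+.001),(r,J+.001),p=p,M=M)
E
```

```text
[0.36968061 0.09289131 0.17      ]
row [-0.24, -0.0385, 0.1693, 0.9992, 0.0, 0.0] | mm 148 deg 90
row [-0.24, -0.07, 0.6267, 0.9992, 0.0, 0.0] | mm 337 deg 90
row [-0.0918, -0.07, 0.6267, 0.9992, 0.0, 0.0] | mm 319 deg 90
```

>>> play_rows:
  series:
    - [-0.08, 0, 0.04, 0.09, 0, 0]
    - [-0.16, 0, 0.08, 0.18, 0, 0]
    - [-0.24, -0.02, 0.12, 0.27, 0, 0]
    - [-0.24, -0.0385, 0.17, 0.36, 0, 0]
    - [-0.24, -0.0385, 0.17, 0.45, 0, 0]
    - [-0.24, -0.0385, 0.17, 0.54, 0, 0]
    - [-0.24, -0.0385, 0.17, 0.63, 0, 0]
    - [-0.24, -0.0385, 0.17, 0.72, 0, 0]
    - [-0.24, -0.0385, 0.17, 0.81, 0, 0]
    - [-0.24, -0.0385, 0.17, 0.9, 0, 0]
    - [-0.24, -0.0385, 0.17, 0.985, 0, 0]
    - [-0.24, -0.0385, 0.17, 0.999, 0, 0]

```text
time: 29.5
position: [0.4524, 0.0595, 0.2898]
tool_rot: [1.766, 1.57, 0.029]
wrist_force: [1.0, -0.4, -0.0]
gripper_width: 0.725
```

>>> play_rows:
  series:
    - [0, 0, 0, 0, 0, 0]
    - [0, 0, 0, 0, 0, 0]
    - [0, 0, 0, 0, 0, 0]

```text
time: 29.8
position: [0.4509, 0.0598, 0.2899]
tool_rot: [2.042, 1.571, 0.308]
wrist_force: [0.3, 0.1, 0.3]
gripper_width: 0.724
```

Run:
```python
from arc import *
ps=[];ys=[]
for i in range(4):
    ctrl.capture("side"); s,p,M=state(); ps.append(p); ys.append(np.arctan2(M[1,1],M[0,1]))
print(np.round(ps,4),np.round(ys,4))
r=rod(1.66); print(r); rows(([*r[:2],.29],J),(r,J),p=np.mean(ps,0),M=down(J))
```

```text
[[0.4508 0.0598 0.2899]
 [0.4507 0.0599 0.29  ]
 [0.4506 0.0599 0.29  ]
 [0.4506 0.0599 0.29  ]] [-0.1629 -0.1631 -0.1633 -0.1634]
[0.67306402 0.00696332 0.2159036 ]
row [-0.0001, 0.4561, 0.0316, 0.0, 0.0, 0.0] | mm 229 deg 0
row [0.1481, 0.4561, 0.0316, 0.0, 0.0, 0.0] | mm 240 deg 0
```

>>> play_rows:
  series:
    - [0, 0.08, 0.0055, 0, 0, 0]
    - [0, 0.16, 0.011, 0, 0, 0]
    - [0, 0.24, 0.017, 0, 0, 0]
    - [0, 0.32, 0.022, 0, 0, 0]
    - [0, 0.4, 0.028, 0, 0, 0]
    - [0, 0.456, 0.0316, 0, 0, 0]
    - [0, 0.456, 0.0316, 0, 0, 0]
    - [0.04, 0.456, 0.0316, 0, 0, 0]
    - [0.09, 0.456, 0.0316, 0, 0, 0]
    - [0.13, 0.456, 0.0316, 0, 0, 0]
    - [0.148, 0.456, 0.0316, 0, 0, 0]
    - [0.148, 0.456, 0.0316, 0, 0, 0]
  grip: 110

```text
time: 31.2
position: [0.6715, 0.0075, 0.2149]
tool_rot: [-1.562, 1.568, 2.987]
wrist_force: [-0.1, 0.8, -0.5]
gripper_width: 0.564
```

>>> play_rows:
  series:
    - [0, 0, 0, 0, 0, 0]
    - [0, 0, 0, 0, 0, 0]
    - [0, 0, 0, 0, 0, 0]
    - [0, 0, 0, 0, 0, 0]
    - [0, 0, 0, 0, 0, 0]
    - [0, 0, 0, 0, 0, 0]
  grip: 255
  grip_force: 25

```text
time: 31.8
position: [0.674, 0.007, 0.2178]
tool_rot: [1.668, 1.567, -0.067]
wrist_force: [1.2, 0.1, 6.1]
gripper_width: 0.153
```

Run:
```python
from arc import *
s,p,M=state(); rows(); r=rod(1.66); d=p-r; print("dev",d.round(4))
for phis in(np.linspace(1.66,.5,13)[1:],[.45,.35,.25,.15,.1,.07,.04,.02,0,-.015,-.02]):
    rows(*[(rod(f),J) for f in phis],p=r,M=down(J)); r=rod(phis[-1]); print()
im,_=ctrl.capture("side"); cv2.imwrite("pics/side8.png",cv2.resize(im[80:260,200:400],(667,600),interpolation=cv2.INTER_CUBIC)[:,:,::-1])
```

```text
t 31.8 jaw -0.164 J [-0.11  0.51  0.36  1.41  0.    1.63] w 0.153 F [1.2 0.1 6.1] pos [0.674  0.007  0.2178]
dev [0.0009 0.     0.0019]
row [-0.0012, -0.029, 0.0, 0.0, 0.0, 0.0] | mm 14 deg 0
row [0.0004, -0.0579, -0.0, 0.0, 0.0, 0.0] | mm 29 deg 0
row [0.0048, -0.0866, -0.0, 0.0, 0.0, 0.0] | mm 43 deg 0
row [0.012, -0.1147, 0.0, 0.0, 0.0, 0.0] | mm 58 deg 0
row [0.0218, -0.1419, -0.0, 0.0, 0.0, 0.0] | mm 72 deg 0
row [0.0342, -0.1681, 0.0, 0.0, 0.0, 0.0] | mm 86 deg 0
row [0.0491, -0.193, 0.0, 0.0, 0.0, 0.0] | mm 100 deg 0
row [0.0663, -0.2163, 0.0, 0.0, 0.0, 0.0] | mm 113 deg 0
row [0.0857, -0.2379, -0.0, 0.0, 0.0, 0.0] | mm 126 deg 0
row [0.1071, -0.2575, -0.0, 0.0, 0.0, 0.0] | mm 139 deg 0
row [0.1302, -0.2749, -0.0, 0.0, 0.0, 0.0] | mm 152 deg 0
row [0.155, -0.29, -0.0, 0.0, 0.0, 0.0] | mm 164 deg 0

row [0.0133, -0.0069, -0.0, 0.0, 0.0, 0.0] | mm 7 deg 0
row [0.041, -0.0185, -0.0, 0.0, 0.0, 0.0] | mm 22 deg 0
row [0.0696, -0.0274, -0.0, 0.0, 0.0, 0.0] | mm 37 deg 0
row [0.099, -0.0334, -0.0, 0.0, 0.0, 0.0] | mm 52 deg 0
row [0.1139, -0.0352, -0.0, 0.0, 0.0, 0.0] | mm 60 deg 0
row [0.1228, -0.036, 0.0, 0.0, 0.0, 0.0] | mm 64 deg 0
row [0.1318, -0.0365, 0.0, 0.0, 0.0, 0.0] | mm 68 deg 0
row [0.1378, -0.0367, -0.0, 0.0, 0.0, 0.0] | mm 71 deg 0
row [0.1438, -0.0367, -0.0, 0.0, 0.0, 0.0] | mm 74 deg 0
row [0.1483, -0.0367, 0.0, 0.0, 0.0, 0.0] | mm 76 deg 0
row [0.1498, -0.0367, -0.0, 0.0, 0.0, 0.0] | mm 77 deg 0
```

View pics/side8.png

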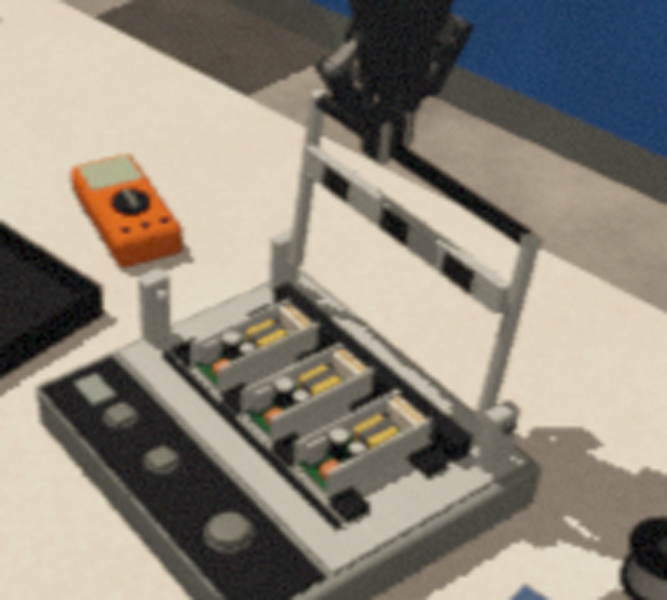

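The rod is held between the fingers at about (385,150), opening 13 mm. I'll swing the frame down.

>>> play_rows:
  series:
    - [-0.001, -0.029, 0, 0, 0, 0]
    - [0.0, -0.058, 0, 0, 0, 0]
    - [0.005, -0.087, 0, 0, 0, 0]
    - [0.012, -0.115, 0, 0, 0, 0]
    - [0.022, -0.142, 0, 0, 0, 0]
    - [0.034, -0.168, 0, 0, 0, 0]
    - [0.049, -0.193, 0, 0, 0, 0]
    - [0.066, -0.216, 0, 0, 0, 0]
    - [0.086, -0.238, 0, 0, 0, 0]
    - [0.107, -0.2575, 0, 0, 0, 0]
    - [0.13, -0.275, 0, 0, 0, 0]
    - [0.155, -0.29, 0, 0, 0, 0]

```text
time: 33.05
position: [0.5307, 0.0305, 0.1392]
tool_rot: [1.548, 1.568, -0.186]
wrist_force: [3.5, -1.2, 1.3]
gripper_width: 0.152
```

>>> play_rows:
  series:
    - [0.013, -0.007, 0, 0, 0, 0]
    - [0.041, -0.0185, 0, 0, 0, 0]
    - [0.07, -0.0275, 0, 0, 0, 0]
    - [0.099, -0.0335, 0, 0, 0, 0]
    - [0.114, -0.035, 0, 0, 0, 0]
    - [0.114, -0.035, 0, 0, 0, 0]

```text
time: 33.65
position: [0.5124, 0.0336, 0.0806]
tool_rot: [-1.513, 1.57, 3.035]
wrist_force: [2.5, -1.5, -2.0]
gripper_width: 0.156
```

>>> play_rows:
  series:
    - [0.009, -0.001, 0, 0, 0, 0]
    - [0.018, -0.0015, 0, 0, 0, 0]
    - [0.024, -0.0017, 0, 0, 0, 0]
    - [0.03, -0.0017, 0, 0, 0, 0]
    - [0.034, -0.0017, 0, 0, 0, 0]
    - [0.034, -0.0017, 0, 0, 0, 0]

```text
time: 34.25
position: [0.5115, 0.0337, 0.0637]
tool_rot: [-1.518, 1.57, 3.03]
wrist_force: [1.4, -2.1, -4.6]
gripper_width: 0.15
```

```bash
cat > keep.py <<'E'
from mv import *
def keeper(show=None):
    for n in("side","top"):
        im,d=ctrl.capture(n); P=cloud(n,d)
        c,s=np.cos(TES[2]),np.sin(TES[2]); X=(P[...,0]-TES[0])*c+(P[...,1]-TES[1])*s; Y=-(P[...,0]-TES[0])*s+(P[...,1]-TES[1])*c; Z=P[...,2]
        for nm,lo,hi in(("R",-.122,-.105),("L",.105,.122)): # arms
            m=(Y>lo)&(Y<hi)&(X<.085)&(X>-.065)&(Z>.07)&(Z<.26)
            if m.sum()>4:
                f=np.polyfit(X[m],Z[m],1); print(n,nm,m.sum(),"slope",f[0].round(3),"z at -50",np.polyval(f,-.05).round(4),"at 90",np.polyval(f,.09).round(4))
        if show and n=="side": cv2.imwrite(show,cv2.resize(im[80:260,200:400],(667,600),interpolation=cv2.INTER_CUBIC)[:,:,::-1])
E
python3 - <<'E'
from keep import *
rows(); keeper()
E
```

```text
t 34.2 jaw -0.164 J [-0.09  0.29 -0.37  0.91  0.    1.64] w 0.15 F [ 1.4 -2.1 -4.6] pos [0.5115 0.0337 0.0637]
side R 284 slope -0.037 z at -50 0.1015 at 90 0.0963
side L 28 slope -0.041 z at -50 0.0949 at 90 0.0893
top R 164 slope -0.05 z at -50 0.102 at 90 0.095
top L 140 slope -0.047 z at -50 0.1023 at 90 0.0957
```

>>> play_rows:
  series:
    - [0, 0, 0, 0, 0, 0]
    - [0, 0, 0, 0, 0, 0]
    - [0, 0, 0, 0, 0, 0]
    - [0, 0, 0, 0, 0, 0]
    - [-0.06, 0, 0, 0, 0, 0]
    - [-0.12, 0, 0, 0, 0, 0]
    - [-0.16, 0, 0, 0, 0, 0]
    - [-0.16, 0, 0, 0, 0, 0]
  grip: 120

```text
time: 35.15
position: [0.514, 0.0337, 0.1476]
tool_rot: [1.673, 1.565, -0.061]
wrist_force: [0.7, -0.6, -0.2]
gripper_width: 0.533
```

Run:
```python
from keep import *
rows(); keeper("pics/side9.png")
```

```text
t 35.1 jaw -0.164 J [-0.09  0.22 -0.24  1.1   0.    1.64] w 0.533 F [ 0.7 -0.6 -0.2] pos [0.514  0.0337 0.1476]
side R 282 slope -0.049 z at -50 0.1016 at 90 0.0947
side L 172 slope -0.06 z at -50 0.1018 at 90 0.0934
top R 159 slope -0.053 z at -50 0.102 at 90 0.0946
top L 60 slope 0.009 z at -50 0.1005 at 90 0.1018
```

View pics/side9.png

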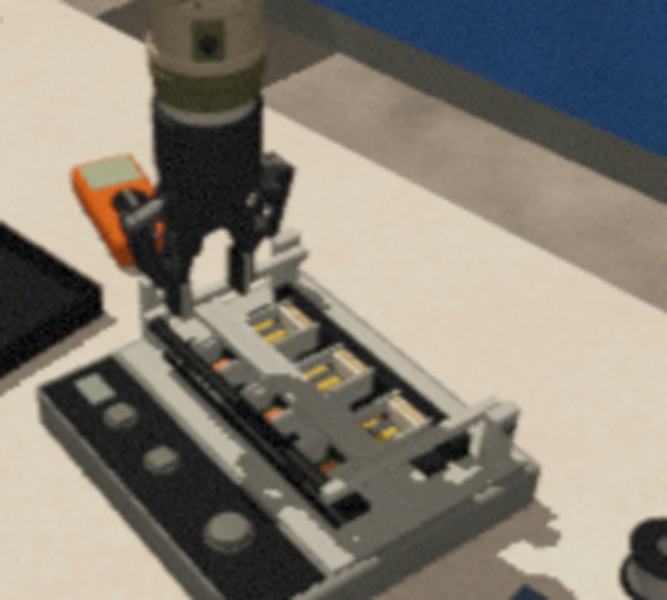

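Run:
```python
from mv import *
for n in("side","top"):
    im,d=ctrl.capture(n); P=cloud(n,d)
    c,s=np.cos(TES[2]),np.sin(TES[2]); X=(P[...,0]-TES[0])*c+(P[...,1]-TES[1])*s; Y=-(P[...,0]-TES[0])*s+(P[...,1]-TES[1])*c; Z=P[...,2]
    for nm,a,b,y0,y1 in(("rod",-.054,-.046,-.1,-.02),("bar",-.005,.005,-.1,-.02),("armR",-.035,-.015,-.121,-.112),("armR",.045,.065,-.121,-.112),("psu",.05,.065,-.085,-.055)):
        m=(X>a)&(X<b)&(Y>y0)&(Y<y1)&(Z>.06)&(Z<.13); z=Z[m]
        print(n,nm,m.sum(),np.percentile(z,[25,50,75,90]).round(4) if len(z) else "")
    for lo in np.arange(-.075,-.03,.004):
        m=(X>lo)&(X<lo+.004)&(abs(Y+.07)<.035)&(Z>.085)&(Z<.13); print(n,round(lo,3),m.sum(),Z[m].mean().round(4) if m.any() else "",end="; ")
    print()
```

```text
side rod 73 [0.1025 0.1032 0.1039 0.1044]
side bar 113 [0.0934 0.0955 0.0965 0.0972]
side armR 23 [0.1013 0.1028 0.1036 0.1044]
side armR 29 [0.0995 0.1011 0.1026 0.1032]
side psu 56 [0.0688 0.0745 0.078  0.0789]
side -0.075 0 ; side -0.071 0 ; side -0.067 0 ; side -0.063 1 0.0996; side -0.059 56 0.1001; side -0.055 43 0.1027; side -0.051 28 0.1033; side -0.047 11 0.1015; side -0.043 0 ; side -0.039 0 ; side -0.035 0 ; side -0.031 0 ; 
top rod 23 [0.1001 0.1014 0.1029 0.1033]
top bar 31 [0.0933 0.0941 0.0963 0.0973]
top armR 16 [0.0997 0.101  0.1015 0.1022]
top armR 16 [0.0986 0.0997 0.1011 0.104 ]
top psu 28 [0.0714 0.0757 0.0782 0.0802]
top -0.075 0 ; top -0.071 0 ; top -0.067 0 ; top -0.063 4 0.0991; top -0.059 14 0.1002; top -0.055 13 0.1014; top -0.051 14 0.1018; top -0.047 3 0.0977; top -0.043 0 ; top -0.039 0 ; top -0.035 0 ; top -0.031 0 ;
```

Rod top measures 103 mm, so its centre is at 96 mm: the frame is shut. Now for the start key.

Run:
```python
from arc import *
for n in("side","top"):
    im,d=ctrl.capture(n); P=cloud(n,d); k=T(TES,[-.108,-.075,0])
    r=np.hypot(P[...,0]-k[0],P[...,1]-k[1]); Z=P[...,2]; m=(r<.011); print(n,"key top",m.sum(),np.percentile(Z[m],[10,50,90]).round(4)); m=(r>.02)&(r<.03); print("strip",np.median(Z[m]).round(4))
    m=(r<.03)&(Z>.0555); print("centre of raised pts",(P[m][:,:2].mean(0)-k[:2]).round(4))
ps=[]
for i in range(3): ctrl.capture("top"); s,p,M=state(); ps.append(p)
p=np.mean(ps,0); print(np.round(ps,4))
rows(([k[0],k[1],.148],J),([k[0],k[1],.065],J),p=p,M=down(J))
```

```text
side key top 51 [0.0591 0.0608 0.062 ]
strip 0.0506
centre of raised pts [-0.002  -0.0014]
top key top 26 [0.0575 0.0592 0.0625]
strip 0.0497
centre of raised pts [-0.0029 -0.0023]
[[0.5109 0.0338 0.1432]
 [0.5111 0.0338 0.1434]
 [0.5113 0.0338 0.1436]]
row [-0.0092, -0.1143, 0.22, 0.0, 0.0, 0.0] | mm 124 deg 0
row [0.1568, -0.1143, 0.22, 0.0, 0.0, 0.0] | mm 147 deg 0
```

>>> play_rows:
  series:
    - [0, -0.04, 0.08, 0, 0, 0]
    - [0, -0.08, 0.15, 0, 0, 0]
    - [0, -0.1143, 0.22, 0, 0, 0]
    - [0, -0.1143, 0.22, 0, 0, 0]
    - [0, -0.1143, 0.22, 0, 0, 0]
    - [0.06, -0.1143, 0.22, 0, 0, 0]
    - [0.11, -0.1143, 0.22, 0, 0, 0]
    - [0.14, -0.1143, 0.22, 0, 0, 0]
    - [0.16, -0.1143, 0.22, 0, 0, 0]
    - [0.168, -0.1143, 0.22, 0, 0, 0]
    - [0.168, -0.1143, 0.22, 0, 0, 0]
    - [0.168, -0.1143, 0.22, 0, 0, 0]
  grip: 255

```text
time: 36.8
position: [0.4382, -0.0654, 0.061]
tool_rot: [1.527, 1.57, -0.207]
wrist_force: [-0.2, 0.8, 1.0]
gripper_width: -0.001
```

>>> play_rows:
  series:
    - [0.004, 0, 0, 0, 0, 0]
    - [0.008, 0, 0, 0, 0, 0]
    - [0.008, 0, 0, 0, 0, 0]
    - [0.008, 0, 0, 0, 0, 0]

```text
time: 37.2
position: [0.4375, -0.0655, 0.0565]
tool_rot: [1.954, 1.571, 0.219]
wrist_force: [-0.1, -0.8, 0.2]
gripper_width: 0.0
```

Run:
```python
from arc import *
for i in range(3): ctrl.capture("top"); s,p,M=state(); print(p.round(4),s["wrist_force"])
im,d=ctrl.capture("side"); P=cloud("side",d); c=np.hypot(P[...,0]-p[0],P[...,1]-p[1])
q=P[(c<.03)&(P[...,2]>.063)&(P[...,2]<.1)]; print(len(q),"lowest",np.sort(q[:,2])[:8].round(4)); print(T(TES,[-.108,-.075,0])[:2])
```

```text
[ 0.4375 -0.0655  0.0566] [-0.3676313   0.25643914  0.62232254]
[ 0.4375 -0.0655  0.0565] [-0.01797539  0.35724259  0.07549757]
[ 0.4374 -0.0655  0.0565] [-0.54812735  0.13671184 -0.97527948]
73 lowest [0.0632 0.0766 0.077  0.0786 0.0786 0.0789 0.0804 0.0806]
[ 0.43667603 -0.06530154]
```

>>> play_rows:
  series:
    - [0.006, 0, 0, 0, 0, 0]
    - [0.012, 0, 0, 0, 0, 0]
    - [0.016, 0, 0, 0, 0, 0]
    - [0.016, 0, 0, 0, 0, 0]
    - [0.016, 0, 0, 0, 0, 0]

```text
time: 37.9
position: [0.4373, -0.0654, 0.0483]
tool_rot: [-1.996, 1.57, 2.552]
wrist_force: [0.1, 0.7, 0.2]
gripper_width: 0.002
```

>>> play_rows:
  series:
    - [0.002, 0, 0, 0, 0, 0]
    - [0.004, 0, 0, 0, 0, 0]
    - [0.004, 0, 0, 0, 0, 0]
    - [0.004, 0, 0, 0, 0, 0]

```text
time: 38.3
position: [0.4374, -0.0654, 0.0464]
tool_rot: [-3.06, 1.571, 1.489]
wrist_force: [0.1, -0.0, -1.2]
gripper_width: -0.003
```

>>> play_rows:
  series:
    - [0.002, 0, 0, 0, 0, 0]
    - [0.003, 0, 0, 0, 0, 0]
    - [0.003, 0, 0, 0, 0, 0]
    - [0.003, 0, 0, 0, 0, 0]

```text
time: 38.7
position: [0.4374, -0.0654, 0.0449]
tool_rot: [3.022, 1.571, 1.287]
wrist_force: [-1.0, 0.5, -0.0]
gripper_width: 0.001
```

>>> play_rows:
  series:
    - [0.002, 0, 0, 0, 0, 0]
    - [0.003, 0, 0, 0, 0, 0]
    - [0.003, 0, 0, 0, 0, 0]
    - [0.003, 0, 0, 0, 0, 0]

```text
time: 39.1
position: [0.4374, -0.0654, 0.0434]
tool_rot: [-2.973, 1.571, 1.575]
wrist_force: [0.5, 0.1, 0.5]
gripper_width: 0.002
```

>>> play_rows:
  series:
    - [0.002, 0, 0, 0, 0, 0]
    - [0.003, 0, 0, 0, 0, 0]
    - [0.003, 0, 0, 0, 0, 0]
    - [0.003, 0, 0, 0, 0, 0]

```text
time: 39.5
position: [0.4376, -0.0655, 0.0423]
tool_rot: [1.517, 1.57, -0.218]
wrist_force: [-1.1, 0.0, 4.7]
gripper_width: -0.001
```

>>> play_rows:
  series:
    - [0.002, 0, 0, 0, 0, 0]
    - [0.003, 0, 0, 0, 0, 0]
    - [0.003, 0, 0, 0, 0, 0]
    - [0.003, 0, 0, 0, 0, 0]

```text
time: 39.9
position: [0.4376, -0.0655, 0.041]
tool_rot: [1.485, 1.57, -0.249]
wrist_force: [-2.6, 0.0, 7.3]
gripper_width: 0.001
```

>>> play_rows:
  series:
    - [0.001, 0, 0, 0, 0, 0]
    - [0.002, 0, 0, 0, 0, 0]
    - [0.002, 0, 0, 0, 0, 0]

```text
time: 40.2
position: [0.4376, -0.0655, 0.0401]
tool_rot: [1.468, 1.57, -0.267]
wrist_force: [-2.4, 0.9, 7.7]
gripper_width: -0.0
```

Run:
```python
from mv import *
for i in range(3): ctrl.capture("top"); s,p,M=state(); print(p.round(4),np.round(s["wrist_force"],1))
```

```text
[ 0.4376 -0.0655  0.0401] [-2.5  0.3  6.7]
[ 0.4376 -0.0655  0.04  ] [-3.5  0.6  8.4]
[ 0.4376 -0.0655  0.04  ] [-2.8  0.8  8.6]
```

>>> play_rows:
  series:
    - [0.001, 0, 0, 0, 0, 0]
    - [0.002, 0, 0, 0, 0, 0]
    - [0.002, 0, 0, 0, 0, 0]

```text
time: 40.65
position: [0.4376, -0.0655, 0.0388]
tool_rot: [1.519, 1.57, -0.216]
wrist_force: [-1.2, -0.4, 5.6]
gripper_width: -0.004
```

Run:
```python
from mv import *
for i in range(3): ctrl.capture("top"); s,p,M=state(); print(p.round(4),np.round(s["wrist_force"],1))
```

```text
[ 0.4376 -0.0655  0.0388] [-2.3  0.8  6.4]
[ 0.4376 -0.0655  0.0388] [-1.2  0.6  5.4]
[ 0.4376 -0.0655  0.0388] [-1.   1.2  6.1]
```

The force fell from 8 N to 6 N and stayed there at about 3.6 mm of travel, so the key has clicked. I'll release it and wait.

>>> play_rows:
  series:
    - [-0.02, 0, 0, 0, 0, 0]
    - [-0.06, 0, 0, 0, 0, 0]
    - [-0.12, 0, 0, 0, 0, 0]
    - [-0.2, 0, 0, 0, 0, 0]
    - [-0.2, 0, 0, 0, 0, 0]
    - [-0.2, 0, 0, 0, 0, 0]
    - [-0.2, 0, 0, 0, 0, 0]
    - [-0.2, 0, 0, 0, 0, 0]
    - [-0.2, 0, 0, 0, 0, 0]
    - [-0.2, 0, 0, 0, 0, 0]
    - [-0.2, 0, 0, 0, 0, 0]
    - [-0.2, 0, 0, 0, 0, 0]
  grip: 130

```text
time: 42.0
position: [0.4374, -0.0654, 0.1383]
tool_rot: [-2.009, 1.57, 2.539]
wrist_force: [0.2, -0.7, 0.5]
gripper_width: 0.49
```

Run:
```python
from arc import *
for n in("side","top"):
    im,d=ctrl.capture(n); P=cloud(n,d); k=T(TES,[-.108,-.075,0]); r=np.hypot(P[...,0]-k[0],P[...,1]-k[1]); Z=P[...,2]; m=(r<.011)&(Z<.07); print(n,"key top",m.sum(),np.median(Z[m]).round(4))
s,p,M=state(); rows(); r=rod(0); print(r)
rows(([*r[:2],p[2]],J),(r,J),p=p,M=down(J))
```

```text
side key top 51 0.0609
top key top 0 nan
t 42.1 jaw -0.164 J [-0.33  0.1  -0.41  1.06  0.    1.4 ] w 0.492 F [-0.5 -0.1 -0.8] pos [ 0.4374 -0.0654  0.1384]
[0.51190655 0.03371547 0.0665    ]
row [0.0, 0.1145, -0.22, 0.0, 0.0, 0.0] | mm 124 deg 0
row [0.1438, 0.1145, -0.22, 0.0, 0.0, 0.0] | mm 143 deg 0
  return _methods._mean(a, axis=axis, dtype=dtype,
  ret = ret.dtype.type(ret / rcount)
```

>>> play_rows:
  series:
    - [0, 0.04, -0.08, 0, 0, 0]
    - [0, 0.08, -0.15, 0, 0, 0]
    - [0, 0.1145, -0.22, 0, 0, 0]
    - [0, 0.1145, -0.22, 0, 0, 0]
    - [0, 0.1145, -0.22, 0, 0, 0]
    - [0, 0.1145, -0.22, 0, 0, 0]
    - [0, 0.1145, -0.22, 0, 0, 0]
    - [0, 0.1145, -0.22, 0, 0, 0]
    - [0, 0.1145, -0.22, 0, 0, 0]
    - [0, 0.1145, -0.22, 0, 0, 0]
    - [0, 0.1145, -0.22, 0, 0, 0]
    - [0, 0.1145, -0.22, 0, 0, 0]

```text
time: 43.3
position: [0.5118, 0.0337, 0.1385]
tool_rot: [2.825, 1.571, 1.09]
wrist_force: [-0.3, -0.7, 1.5]
gripper_width: 0.493
```

>>> play_rows:
  series:
    - [0, 0, 0, 0, 0, 0]
    - [0, 0, 0, 0, 0, 0]
    - [0, 0, 0, 0, 0, 0]
    - [0, 0, 0, 0, 0, 0]
    - [0, 0, 0, 0, 0, 0]
    - [0, 0, 0, 0, 0, 0]
    - [0, 0, 0, 0, 0, 0]
    - [0, 0, 0, 0, 0, 0]
    - [0, 0, 0, 0, 0, 0]
    - [0, 0, 0, 0, 0, 0]
    - [0, 0, 0, 0, 0, 0]
    - [0, 0, 0, 0, 0, 0]

```text
time: 44.5
position: [0.5119, 0.0337, 0.1384]
tool_rot: [2.612, 1.571, 0.877]
wrist_force: [-0.3, -0.3, 0.3]
gripper_width: 0.492
```

>>> play_rows:
  series:
    - [0, 0, 0, 0, 0, 0]
    - [0, 0, 0, 0, 0, 0]
    - [0, 0, 0, 0, 0, 0]
    - [0, 0, 0, 0, 0, 0]
    - [0, 0, 0, 0, 0, 0]
    - [0, 0, 0, 0, 0, 0]
    - [0, 0, 0, 0, 0, 0]
    - [0, 0, 0, 0, 0, 0]
    - [0, 0, 0, 0, 0, 0]
    - [0, 0, 0, 0, 0, 0]
    - [0, 0, 0, 0, 0, 0]
    - [0, 0, 0, 0, 0, 0]

```text
time: 45.7
position: [0.5119, 0.0337, 0.1384]
tool_rot: [2.918, 1.571, 1.183]
wrist_force: [0.4, -0.2, 0.5]
gripper_width: 0.488
```

>>> play_rows:
  series:
    - [0, 0, 0, 0, 0, 0]
    - [0, 0, 0, 0, 0, 0]
    - [0, 0, 0, 0, 0, 0]
    - [0, 0, 0, 0, 0, 0]
    - [0, 0, 0, 0, 0, 0]
    - [0, 0, 0, 0, 0, 0]
    - [0, 0, 0, 0, 0, 0]
    - [0, 0, 0, 0, 0, 0]
    - [0, 0, 0, 0, 0, 0]
    - [0, 0, 0, 0, 0, 0]
    - [0, 0, 0, 0, 0, 0]
    - [0, 0, 0, 0, 0, 0]

```text
time: 46.9
position: [0.5119, 0.0338, 0.1384]
tool_rot: [3.099, 1.571, 1.364]
wrist_force: [-0.4, -0.8, -0.4]
gripper_width: 0.49
```

>>> play_rows:
  series:
    - [0, 0, 0, 0, 0, 0]
    - [0, 0, 0, 0, 0, 0]
    - [0, 0, 0, 0, 0, 0]
    - [0, 0, 0, 0, 0, 0]
    - [0, 0, 0, 0, 0, 0]
    - [0, 0, 0, 0, 0, 0]
    - [0, 0, 0, 0, 0, 0]
    - [0, 0, 0, 0, 0, 0]
    - [0, 0, 0, 0, 0, 0]
    - [0, 0, 0, 0, 0, 0]
    - [0, 0, 0, 0, 0, 0]
    - [0, 0, 0, 0, 0, 0]

```text
time: 48.1
position: [0.5118, 0.0337, 0.1384]
tool_rot: [-2.807, 1.571, 1.741]
wrist_force: [-0.5, 0.7, -0.2]
gripper_width: 0.493
```

Run:
```python
from arc import *
s,p,M=state(); r=rod(0,-.031); rows((r,J)) 
ph=list(np.linspace(0,.6,8)[1:]); rows(*[(rod(f,-.031),J) for f in ph],p=r,M=down(J)); print()
ph2=list(np.linspace(.6,1.7,13)[1:]); rows(*[(rod(f,-.031),J) for f in ph2],p=rod(.6,-.031),M=down(J))
```

```text
t 48.1 jaw -0.164 J [-0.09  0.23 -0.25  1.09  0.    1.64] w 0.493 F [-0.5  0.7 -0.2] pos [0.5118 0.0337 0.1384]
row [0.1469, 0.0001, 0.0, 0.0003, -0.0, 0.0] | mm 73 deg 0
row [-0.0257, 0.0011, -0.0, 0.0, 0.0, 0.0] | mm 13 deg 0
row [-0.0512, 0.0044, 0.0, 0.0, 0.0, 0.0] | mm 26 deg 0
row [-0.0763, 0.0099, 0.0, 0.0, 0.0, 0.0] | mm 38 deg 0
row [-0.1009, 0.0175, -0.0, 0.0, 0.0, 0.0] | mm 51 deg 0
row [-0.1247, 0.0271, 0.0, 0.0, 0.0, 0.0] | mm 64 deg 0
row [-0.1476, 0.0388, 0.0, 0.0, 0.0, 0.0] | mm 76 deg 0
row [-0.1694, 0.0524, -0.0, 0.0, 0.0, 0.0] | mm 89 deg 0

row [-0.022, 0.0165, 0.0, 0.0, 0.0, 0.0] | mm 14 deg 0
row [-0.0423, 0.035, 0.0, 0.0, 0.0, 0.0] | mm 27 deg 0
row [-0.0609, 0.0553, 0.0, 0.0, 0.0, 0.0] | mm 41 deg 0
row [-0.0775, 0.0772, 0.0, 0.0, 0.0, 0.0] | mm 55 deg 0
row [-0.0921, 0.1005, 0.0, 0.0, 0.0, 0.0] | mm 68 deg 0
row [-0.1044, 0.1251, -0.0, 0.0, 0.0, 0.0] | mm 81 deg 0
row [-0.1145, 0.1506, -0.0, 0.0, 0.0, 0.0] | mm 95 deg 0
row [-0.1222, 0.177, -0.0, 0.0, 0.0, 0.0] | mm 108 deg 0
row [-0.1274, 0.204, 0.0, 0.0, 0.0, 0.0] | mm 120 deg 0
row [-0.1302, 0.2314, 0.0, 0.0, 0.0, 0.0] | mm 133 deg 0
row [-0.1304, 0.2589, 0.0, 0.0, 0.0, 0.0] | mm 145 deg 0
row [-0.1281, 0.2863, 0.0, 0.0, 0.0, 0.0] | mm 157 deg 0
```

>>> play_rows:
  series:
    - [0.06, 0, 0, 0, 0, 0]
    - [0.11, 0, 0, 0, 0, 0]
    - [0.14, 0, 0, 0, 0, 0]
    - [0.147, 0, 0, 0, 0, 0]
    - [0.147, 0, 0, 0, 0, 0]

```text
time: 48.6
position: [0.5115, 0.0338, 0.0646]
tool_rot: [-1.573, 1.57, 2.976]
wrist_force: [0.5, -1.1, 0.1]
gripper_width: 0.492
```

>>> play_rows:
  series:
    - [0, 0, 0, 0, 0, 0]
    - [0, 0, 0, 0, 0, 0]
    - [0, 0, 0, 0, 0, 0]
    - [0, 0, 0, 0, 0, 0]
    - [0, 0, 0, 0, 0, 0]
  grip: 255
  grip_force: 50

```text
time: 49.1
position: [0.5116, 0.0339, 0.0662]
tool_rot: [2.135, 1.57, 0.401]
wrist_force: [-3.7, -0.7, 5.9]
gripper_width: 0.147
```

>>> play_rows:
  series:
    - [-0.013, 0.0005, 0, 0, 0, 0]
    - [-0.0257, 0.001, 0, 0, 0, 0]
    - [-0.038, 0.0025, 0, 0, 0, 0]
    - [-0.051, 0.0044, 0, 0, 0, 0]
    - [-0.076, 0.01, 0, 0, 0, 0]
    - [-0.101, 0.0175, 0, 0, 0, 0]
    - [-0.125, 0.027, 0, 0, 0, 0]
    - [-0.1476, 0.039, 0, 0, 0, 0]
    - [-0.1694, 0.0524, 0, 0, 0, 0]
    - [-0.1694, 0.0524, 0, 0, 0, 0]

```text
time: 50.1
position: [0.5352, 0.03, 0.1513]
tool_rot: [-1.619, 1.566, 2.93]
wrist_force: [-10.8, 2.2, 4.4]
gripper_width: 0.138
```

>>> play_rows:
  series:
    - [-0.022, 0.0165, 0, 0, 0, 0]
    - [-0.042, 0.035, 0, 0, 0, 0]
    - [-0.061, 0.055, 0, 0, 0, 0]
    - [-0.0775, 0.077, 0, 0, 0, 0]
    - [-0.092, 0.1005, 0, 0, 0, 0]
    - [-0.104, 0.125, 0, 0, 0, 0]
    - [-0.1145, 0.1506, 0, 0, 0, 0]
    - [-0.122, 0.177, 0, 0, 0, 0]
    - [-0.1275, 0.204, 0, 0, 0, 0]
    - [-0.13, 0.231, 0, 0, 0, 0]
    - [-0.13, 0.259, 0, 0, 0, 0]
    - [-0.128, 0.284, 0, 0, 0, 0]

```text
time: 51.3
position: [0.6781, 0.0066, 0.217]
tool_rot: [1.829, 1.568, 0.095]
wrist_force: [-3.8, 1.3, 6.6]
gripper_width: 0.135
```

>>> play_rows:
  series:
    - [0, 0, 0, 0, 0, 0]
    - [0, 0, 0, 0, 0, 0]
    - [0, 0, 0, 0, 0, 0]

```text
time: 51.6
position: [0.6794, 0.0064, 0.2168]
tool_rot: [1.714, 1.565, -0.02]
wrist_force: [-0.5, 1.5, 5.2]
gripper_width: 0.137
```

>>> play_rows:
  series:
    - [0, 0, 0, 0, 0, 0]
    - [0, 0, 0, 0, 0, 0]
    - [0, 0, 0, 0, 0, 0]
    - [0, 0, 0, 0, 0, 0]
    - [-0.06, 0, 0, 0, 0, 0]
    - [-0.12, 0, 0, 0, 0, 0]
    - [-0.16, 0, 0, 0, 0, 0]
    - [-0.16, -0.08, 0, 0, 0, 0]
    - [-0.16, -0.17, 0, 0, 0, 0]
    - [-0.16, -0.26, 0, 0, 0, 0]
    - [-0.16, -0.35, 0, 0, 0, 0]
    - [-0.16, -0.42, 0, 0, 0, 0]
  grip: 90

```text
time: 52.8
position: [0.4679, 0.0409, 0.2936]
tool_rot: [-1.659, 1.57, 2.89]
wrist_force: [0.7, 0.1, 0.8]
gripper_width: 0.647
```

>>> play_rows:
  series:
    - [0, 0, 0, 0, 0, 0]
    - [0, 0, 0, 0, 0, 0]
    - [0, 0, 0, 0, 0, 0]

```text
time: 53.1
position: [0.4718, 0.0403, 0.2938]
tool_rot: [1.66, 1.57, -0.075]
wrist_force: [-0.3, -0.4, -0.5]
gripper_width: 0.646
```

Run:
```python
from mv import *
rows()
o=[]
for n,(r0,r1,c0,c1) in(("side",(60,240,180,380)),("top",(120,270,130,330))):
    im,d=ctrl.capture(n); P=cloud(n,d)
    o.append(cv2.resize(im[r0:r1,c0:c1],(400,360),interpolation=cv2.INTER_CUBIC))
    c,s=np.cos(TES[2]),np.sin(TES[2]); X=(P[...,0]-TES[0])*c+(P[...,1]-TES[1])*s; Y=-(P[...,0]-TES[0])*s+(P[...,1]-TES[1])*c; Z=P[...,2]
    for y0 in(.07,0,-.07):
        m=(abs(Y-y0)<.03)&(Z>.074)&(Z<.09)&(X<.071)&(X>-.04); q=np.stack([X,Y,Z],-1)[m]
        if len(q)>5: print(n,y0,len(q),"x",np.percentile(q[:,0],[1,99]).round(3),"y",np.percentile(q[:,1],[3,97]).round(3),"z",np.percentile(q[:,2],[50,90]).round(4))
    m=(Z>.235)&(Z<.26)&(abs(Y)<.11)&(X>.06)&(X<.2); print(n,"rod x",np.median(X[m]).round(4),"z",np.median(Z[m]).round(4))
    # tray walls
    m=(Z>.027)&(Z<.042)&(P[...,1]>.2)&(P[...,1]<.48)&(P[...,0]>.25)&(P[...,0]<.6); k,l,st,_=cv2.connectedComponentsWithStats(cv2.dilate(m.astype(np.uint8),np.ones((3,3)))); i=1+np.argmax(st[1:,4]); q=P[m&(l==i)]
    print(n,"tray",cv2.minAreaRect((q[:,:2]*1000).astype(np.float32)))
cv2.imwrite("pics/c10.png",np.hstack(o)[:,:,::-1])
```

```text
t 53.1 jaw -0.164 J [-0.08  0.1  -0.03  1.44  0.    1.65] w 0.646 F [-0.3 -0.4 -0.5] pos [0.4718 0.0403 0.2938]
side 0.07 286 x [-0.029  0.068] y [0.048 0.089] z [0.0789 0.0817]
side 0 310 x [-0.028  0.07 ] y [-0.022  0.019] z [0.0788 0.0814]
side -0.07 336 x [-0.03   0.067] y [-0.087 -0.047] z [0.0787 0.0812]
side rod x 0.1146 z 0.2499
side tray ((431.6211242675781, 337.35205078125), (281.7776794433594, 214.8362274169922), 1.1683319807052612)
top 0.07 20 x [0.058 0.065] y [0.051 0.087] z [0.0778 0.0804]
top 0 11 x [0.064 0.07 ] y [-0.018  0.018] z [0.0775 0.0797]
top -0.07 9 x [0.045 0.066] y [-0.087 -0.08 ] z [0.0789 0.0803]
top rod x 0.1157 z 0.2494
top tray ((429.38934326171875, 339.8652648925781), (276.38323974609375, 211.6520233154297), 1.0956274271011353)
```

View pics/c10.png

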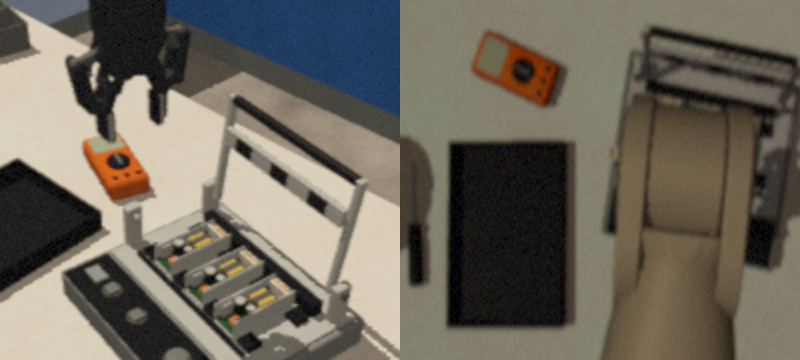

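The frame is up and the supplies are still seated. Now I move them to the tray, left bay first.

```bash
cat > tr.py <<'E'
from mv import *
TR=(.4305,.339,.02); JB=1.406; JT=.02
bay=[T(TES,[.02,y,.04]) for y in(.07,0,-.07)]; slot=[T(TR,[x,0,-.0045]) for x in(.07,0,-.07)]
up=lambda q,z=.13: np.array([q[0],q[1],z])
E
python3 - <<'E'
from tr import *
ctrl.capture("top"); s,p,M=state(); rows((up(bay[0]),JB),(bay[0],JB))
for i in range(3):
    print("bay->slot",i); rows((up(bay[i]),JB),(up(slot[i]),JT),(slot[i],JT),p=bay[i],M=down(JB))
    if i<2: print("slot->next"); rows((up(slot[i]),JT),(up(bay[i+1]),JB),(bay[i+1],JB),p=slot[i],M=down(JT))
E
```

```text
t 53.2 jaw -0.164 J [-0.08  0.1  -0.03  1.44  0.    1.65] w 0.647 F [ 1.2 -0.5 -0.6] pos [0.4717 0.0403 0.2932]
row [0.3263, 0.2217, -0.0702, -0.9997, -0.0002, 0.0002] | mm 200 deg 90
row [0.5063, 0.2218, -0.0702, -0.9997, -0.0002, 0.0002] | mm 279 deg 90
bay->slot 0
row [-0.18, 0.0, 0.0, 0.0, 0.0, 0.0] | mm 90 deg 0
row [-0.18, 0.5313, -0.2631, 0.8824, 0.0, 0.0] | mm 310 deg 79
row [0.089, 0.5313, -0.2631, 0.8824, 0.0, 0.0] | mm 300 deg 79
slot->next
row [-0.269, 0.0, 0.0, 0.0, 0.0, 0.0] | mm 134 deg 0
row [-0.269, 0.1354, 0.7082, -0.8824, 0.0, 0.0] | mm 385 deg 79
row [-0.089, 0.1354, 0.7082, -0.8824, 0.0, 0.0] | mm 363 deg 79
bay->slot 1
row [-0.18, 0.0, 0.0, 0.0, 0.0, 0.0] | mm 90 deg 0
row [-0.18, 0.6455, -0.4008, 0.8824, 0.0, 0.0] | mm 390 deg 79
row [0.089, 0.6455, -0.4008, 0.8824, 0.0, 0.0] | mm 383 deg 79
slot->next
row [-0.269, 0.0, 0.0, 0.0, 0.0, 0.0] | mm 134 deg 0
row [-0.269, 0.2497, 0.8458, -0.8824, 0.0, 0.0] | mm 461 deg 79
row [-0.089, 0.2497, 0.8458, -0.8824, 0.0, 0.0] | mm 443 deg 79
bay->slot 2
row [-0.18, 0.0, 0.0, 0.0, 0.0, 0.0] | mm 90 deg 0
row [-0.18, 0.7598, -0.5385, 0.8824, 0.0, 0.0] | mm 474 deg 79
row [0.089, 0.7598, -0.5385, 0.8824, 0.0, 0.0] | mm 468 deg 79
```

>>> play_rows:
  series:
    - [0.02, 0.04, -0.01, -0.09, 0, 0]
    - [0.05, 0.08, -0.02, -0.18, 0, 0]
    - [0.08, 0.12, -0.035, -0.27, 0, 0]
    - [0.11, 0.16, -0.05, -0.36, 0, 0]
    - [0.15, 0.2, -0.065, -0.45, 0, 0]
    - [0.18, 0.222, -0.07, -0.54, 0, 0]
    - [0.2, 0.222, -0.07, -0.63, 0, 0]
    - [0.22, 0.222, -0.07, -0.72, 0, 0]
    - [0.24, 0.222, -0.07, -0.81, 0, 0]
    - [0.27, 0.222, -0.07, -0.9, 0, 0]
    - [0.3, 0.222, -0.07, -0.99, 0, 0]
    - [0.326, 0.222, -0.07, -1.0, 0, 0]
  grip: 85

```text
time: 54.45
position: [0.5862, 0.0568, 0.129]
tool_rot: [-3.025, 1.57, 3.095]
wrist_force: [0.0, -0.6, 0.8]
gripper_width: 0.665
```

>>> play_rows:
  series:
    - [0.04, 0, 0, 0, 0, 0]
    - [0.09, 0, 0, 0, 0, 0]
    - [0.14, 0, 0, 0, 0, 0]
    - [0.17, 0, 0, 0, 0, 0]
    - [0.18, 0, 0, 0, 0, 0]
    - [0.18, 0, 0, 0, 0, 0]

```text
time: 55.05
position: [0.5855, 0.0569, 0.0396]
tool_rot: [-3.044, 1.569, 3.074]
wrist_force: [0.3, -0.6, 0.2]
gripper_width: 0.666
```

>>> play_rows:
  series:
    - [0, 0, 0, 0, 0, 0]
    - [0, 0, 0, 0, 0, 0]
    - [0, 0, 0, 0, 0, 0]
    - [0, 0, 0, 0, 0, 0]
    - [0, 0, 0, 0, 0, 0]
  grip: 255
  grip_force: 60

```text
time: 55.55
position: [0.5868, 0.057, 0.0418]
tool_rot: [0.172, 1.568, 0.008]
wrist_force: [0.7, -0.5, 5.8]
gripper_width: 0.457
```

>>> play_rows:
  series:
    - [-0.06, 0, 0, 0, 0, 0]
    - [-0.12, 0, 0, 0, 0, 0]
    - [-0.18, 0, 0, 0, 0, 0]
    - [-0.18, 0.05, -0.026, 0.08, 0, 0]
    - [-0.18, 0.11, -0.052, 0.17, 0, 0]
    - [-0.18, 0.17, -0.085, 0.26, 0, 0]
    - [-0.18, 0.24, -0.12, 0.35, 0, 0]
    - [-0.18, 0.31, -0.155, 0.44, 0, 0]
    - [-0.18, 0.38, -0.19, 0.53, 0, 0]
    - [-0.18, 0.45, -0.22, 0.62, 0, 0]
    - [-0.18, 0.51, -0.25, 0.71, 0, 0]
    - [-0.18, 0.531, -0.263, 0.8, 0, 0]

```text
time: 56.75
position: [0.4975, 0.3432, 0.1298]
tool_rot: [-1.932, 1.569, 2.928]
wrist_force: [0.2, -0.1, -1.5]
gripper_width: 0.457
```

>>> play_rows:
  series:
    - [0, 0, 0, 0.0824, 0, 0]
    - [0, 0, 0, 0.0824, 0, 0]
    - [0, 0, 0, 0.0824, 0, 0]

```text
time: 57.05
position: [0.499, 0.3401, 0.1301]
tool_rot: [-1.163, 1.57, -2.71]
wrist_force: [-0.7, -0.5, -0.6]
gripper_width: 0.459
```

Run:
```python
from tr import *
rows((slot[0],JT)); print(slot)
im,d=ctrl.capture("side"); cv2.imwrite("pics/s11.png",cv2.resize(im[70:250,60:300],(780,585),interpolation=cv2.INTER_CUBIC)[:,:,::-1])
```

```text
t 57.0 jaw 0.024 J [ 0.47  0.4  -0.03  1.14  0.    2.01] w 0.459 F [-0.7 -0.5 -0.6] pos [0.499  0.3401 0.1301]
row [0.2691, 0.0034, -0.0007, 0.0024, 0.0003, 0.0007] | mm 135 deg 0
[array([ 0.500486  ,  0.34039991, -0.0045    ]), array([ 0.4305,  0.339 , -0.0045]), array([ 0.360514  ,  0.33760009, -0.0045    ])]
```

View pics/s11.png

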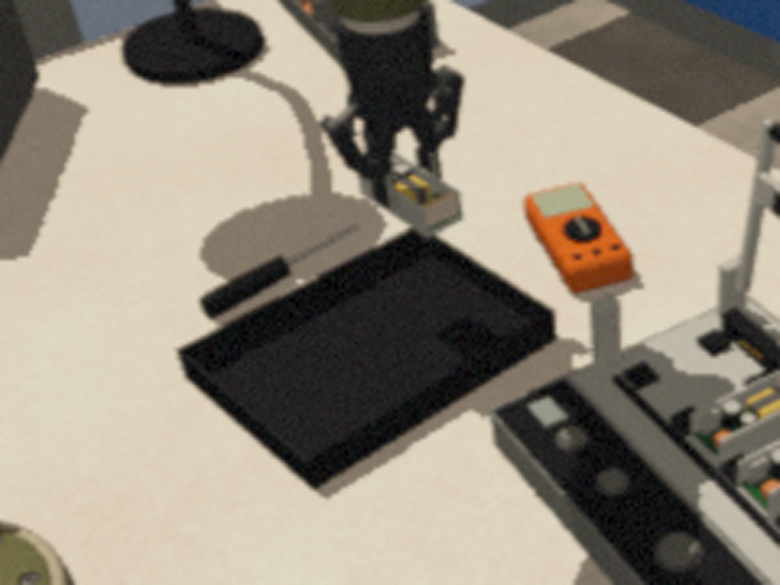

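The first supply hangs over the tray. I'll lower and release it, then fetch the next.

>>> play_rows:
  series:
    - [0.07, 0, 0, 0, 0, 0]
    - [0.14, 0, 0, 0, 0, 0]
    - [0.2, 0, 0, 0, 0, 0]
    - [0.24, 0, 0, 0, 0, 0]
    - [0.256, 0, 0, 0, 0, 0]
    - [0.264, 0, 0, 0, 0, 0]
    - [0.269, 0, 0, 0, 0, 0]
    - [0.269, 0, 0, 0, 0, 0]

```text
time: 57.9
position: [0.5004, 0.3407, -0.0027]
tool_rot: [2.035, 1.569, 0.485]
wrist_force: [-0.3, 0.1, -2.9]
gripper_width: 0.45
```

>>> play_rows:
  series:
    - [0, 0, 0, 0, 0, 0]
    - [0, 0, 0, 0, 0, 0]
    - [0, 0, 0, 0, 0, 0]
    - [-0.06, 0, 0, 0, 0, 0]
    - [-0.15, 0, 0, 0, 0, 0]
    - [-0.22, 0, 0, 0, 0, 0]
    - [-0.269, 0, 0, 0, 0, 0]
    - [-0.269, 0.01, 0.07, -0.09, 0, 0]
    - [-0.269, 0.03, 0.14, -0.18, 0, 0]
    - [-0.269, 0.04, 0.21, -0.27, 0, 0]
    - [-0.269, 0.055, 0.28, -0.36, 0, 0]
    - [-0.269, 0.07, 0.35, -0.45, 0, 0]
  grip: 90

```text
time: 59.1
position: [0.5384, 0.165, 0.1312]
tool_rot: [1.057, 1.57, 0.22]
wrist_force: [1.2, 0.1, 0.1]
gripper_width: 0.65
```

Run:
```python
from tr import *
M=down(JT); p=slot[0]+M@np.array([-.269,.07,.35])*.5; j=JT+.45*np.pi/2
rows(); rows((up(bay[1]),JB),(bay[1],JB),p=p,M=down(j))
```

```text
t 59.1 jaw 0.734 J [ 0.15  0.33 -0.14  1.1   0.    0.99] w 0.65 F [1.2 0.1 0.1] pos [0.5384 0.165  0.1312]
row [0.0, -0.1829, 0.3148, -0.4324, 0.0, 0.0] | mm 182 deg 39
row [0.18, -0.1829, 0.3148, -0.4324, 0.0, 0.0] | mm 203 deg 39
```

>>> play_rows:
  series:
    - [0, -0.035, 0.06, -0.09, 0, 0]
    - [0, -0.07, 0.12, -0.18, 0, 0]
    - [0, -0.11, 0.19, -0.27, 0, 0]
    - [0, -0.15, 0.26, -0.36, 0, 0]
    - [0, -0.183, 0.315, -0.432, 0, 0]
    - [0, -0.183, 0.315, -0.432, 0, 0]
    - [0.05, -0.183, 0.315, -0.432, 0, 0]
    - [0.1, -0.183, 0.315, -0.432, 0, 0]
    - [0.15, -0.183, 0.315, -0.432, 0, 0]
    - [0.18, -0.183, 0.315, -0.432, 0, 0]
    - [0.18, -0.183, 0.315, -0.432, 0, 0]

```text
time: 60.2
position: [0.5723, -0.0112, 0.0385]
tool_rot: [3.077, 1.566, 2.912]
wrist_force: [-1.1, -0.1, -0.9]
gripper_width: 0.645
```

>>> play_rows:
  series:
    - [0, 0, 0, 0, 0, 0]
    - [0, 0, 0, 0, 0, 0]
    - [0, 0, 0, 0, 0, 0]
    - [0, 0, 0, 0, 0, 0]
    - [0, 0, 0, 0, 0, 0]
  grip: 255

```text
time: 60.7
position: [0.5752, -0.0122, 0.0416]
tool_rot: [0.319, 1.569, 0.154]
wrist_force: [-0.9, 1.6, 3.3]
gripper_width: 0.453
```

>>> play_rows:
  series:
    - [-0.06, 0, 0, 0, 0, 0]
    - [-0.12, 0, 0, 0, 0, 0]
    - [-0.18, 0, 0, 0, 0, 0]
    - [-0.18, 0.06, -0.04, 0.08, 0, 0]
    - [-0.18, 0.14, -0.085, 0.17, 0, 0]
    - [-0.18, 0.22, -0.135, 0.26, 0, 0]
    - [-0.18, 0.3, -0.185, 0.35, 0, 0]
    - [-0.18, 0.38, -0.235, 0.44, 0, 0]
    - [-0.18, 0.46, -0.285, 0.53, 0, 0]
    - [-0.18, 0.54, -0.335, 0.62, 0, 0]
    - [-0.18, 0.61, -0.38, 0.71, 0, 0]
    - [-0.18, 0.6455, -0.401, 0.8, 0, 0]

```text
time: 61.9
position: [0.4277, 0.3414, 0.1305]
tool_rot: [-2.434, 1.57, 2.448]
wrist_force: [0.5, -0.5, -2.5]
gripper_width: 0.455
```

>>> play_rows:
  series:
    - [0, 0, 0, 0.0824, 0, 0]
    - [0, 0, 0, 0.0824, 0, 0]
    - [0, 0, 0, 0.0824, 0, 0]
    - [0, 0, 0, 0.0824, 0, 0]

```text
time: 62.3
position: [0.4298, 0.3382, 0.1305]
tool_rot: [-0.91, 1.57, -2.436]
wrist_force: [-1.1, -0.6, -2.7]
gripper_width: 0.452
```

Run:
```python
from tr import *; from look import find
rows((slot[1],JT)); find([(.5005,.3404,-1.55)],zc=.035,rad=.055)
```

```text
t 62.3 jaw 0.045 J [ 0.52  0.3  -0.18  1.09 -0.    2.05] w 0.452 F [-1.1 -0.6 -2.7] pos [0.4298 0.3382 0.1305]
row [0.27, 0.0015, -0.0015, 0.0157, 0.0001, 0.0002] | mm 135 deg 1
side 222 rect [500. 340.] [ 43. 102.] 2 fit [ 0.5     0.3392 -1.5503] z 0.0332
   end 1 [170. 152. 118.]
   end -1 [32. 30. 30.]
top 138 rect [500. 342.] [98. 36.] 90 fit [ 0.4996  0.3415 -1.55  ] z 0.0334
   end 1 [117. 111.  89.]
   end -1 [17. 17. 15.]
```

>>> play_rows:
  series:
    - [0.07, 0, 0, 0, 0, 0]
    - [0.14, 0, 0, 0, 0, 0]
    - [0.2, 0, 0, 0, 0, 0]
    - [0.24, 0, 0, 0, 0, 0]
    - [0.256, 0, 0, 0, 0, 0]
    - [0.264, 0, 0, 0, 0, 0]
    - [0.27, 0, 0, 0, 0, 0]
    - [0.27, 0, 0, 0, 0, 0]

```text
time: 63.2
position: [0.4306, 0.3394, -0.0031]
tool_rot: [2.062, 1.569, 0.535]
wrist_force: [-0.3, -0.2, -2.7]
gripper_width: 0.454
```

>>> play_rows:
  series:
    - [0, 0, 0, 0, 0, 0]
    - [0, 0, 0, 0, 0, 0]
    - [0, 0, 0, 0, 0, 0]
    - [-0.06, 0, 0, 0, 0, 0]
    - [-0.15, 0, 0, 0, 0, 0]
    - [-0.22, 0, 0, 0, 0, 0]
    - [-0.269, 0, 0, 0, 0, 0]
    - [-0.269, 0.03, 0.08, -0.09, 0, 0]
    - [-0.269, 0.05, 0.16, -0.18, 0, 0]
    - [-0.269, 0.07, 0.24, -0.27, 0, 0]
    - [-0.269, 0.1, 0.32, -0.36, 0, 0]
    - [-0.269, 0.12, 0.4, -0.45, 0, 0]
  grip: 90

```text
time: 64.4
position: [0.499, 0.1415, 0.1307]
tool_rot: [0.981, 1.569, 0.163]
wrist_force: [0.1, -0.1, -0.0]
gripper_width: 0.651
```

>>> play_rows:
  series:
    - [0, 0, 0, 0, 0, 0]
    - [0, 0, 0, 0, 0, 0]

```text
time: 64.6
position: [0.4983, 0.1421, 0.1304]
tool_rot: [1.718, 1.57, 0.89]
wrist_force: [0.8, 0.2, -0.6]
gripper_width: 0.645
```

Run:
```python
from tr import *; from look import find
M=down(JT); p=up(slot[1],-.005)+M@np.array([-.269,.12,.4])*.5; j=JT+.45*np.pi/2; print(p,j)
rows(); rows((up(bay[2]),JB),(bay[2],JB),p=p,M=down(j))
im,d=ctrl.capture("side"); P=cloud("side",d); c,s=np.cos(TES[2]),np.sin(TES[2]); X=(P[...,0]-TES[0])*c+(P[...,1]-TES[1])*s; Y=-(P[...,0]-TES[0])*s+(P[...,1]-TES[1])*c; Z=P[...,2]
m=(abs(Y+.07)<.035)&(Z>.074)&(Z<.09)&(X<.071)&(X>-.04); print(m.sum(),np.percentile(X[m],[1,99]),np.percentile(Y[m],[3,97]))
```

```text
[0.49448773 0.14023992 0.1295    ] 0.7268583470577035
t 64.6 jaw 0.743 J [ 0.12  0.25 -0.26  1.07  0.    0.95] w 0.645 F [ 0.8  0.2 -0.6] pos [0.4983 0.1421 0.1304]
row [-0.001, -0.1909, 0.4232, -0.4324, 0.0, 0.0] | mm 232 deg 39
row [0.179, -0.1909, 0.4232, -0.4324, 0.0, 0.0] | mm 249 deg 39
336 [-0.03025885  0.06611204] [-0.08771172 -0.04732413]
```

Run:
```python
from tr import *
rows((up(bay[2]),JB),(bay[2],JB))
```

```text
t 64.7 jaw 0.744 J [ 0.12  0.25 -0.26  1.07  0.    0.95] w 0.646 F [0.4 0.6 0.6] pos [0.4979 0.1429 0.1303]
row [0.0004, -0.207, 0.4192, -0.4212, -0.0001, -0.0003] | mm 234 deg 38
row [0.1804, -0.2071, 0.4192, -0.4212, -0.0001, -0.0003] | mm 251 deg 38
```

Move above the bay, settle and check before descending.

>>> play_rows:
  series:
    - [0, -0.04, 0.08, -0.09, 0, 0]
    - [0, -0.08, 0.16, -0.18, 0, 0]
    - [0, -0.12, 0.25, -0.27, 0, 0]
    - [0, -0.17, 0.34, -0.36, 0, 0]
    - [0, -0.207, 0.419, -0.421, 0, 0]
    - [0, -0.207, 0.419, -0.421, 0, 0]
    - [0, -0.207, 0.419, -0.421, 0, 0]
    - [0, -0.207, 0.419, -0.421, 0, 0]
    - [0, -0.207, 0.419, -0.421, 0, 0]

```text
time: 65.55
position: [0.5638, -0.0791, 0.1301]
tool_rot: [2.545, 1.57, 2.384]
wrist_force: [0.8, -0.6, -0.7]
gripper_width: 0.647
```

Run:
```python
from tr import *
print(bay[2]); rows((up(bay[2]),JB),(bay[2],JB))
```

```text
[ 0.56376687 -0.08133021  0.04      ]
t 65.5 jaw 1.41 J [-0.28  0.34 -0.12  1.11  0.   -0.12] w 0.647 F [ 0.8 -0.6 -0.7] pos [ 0.5638 -0.0791  0.1301]
row [0.0002, -0.0045, 0.0007, 0.0024, -0.0004, -0.0003] | mm 2 deg 0
row [0.1802, -0.0045, 0.0009, 0.0024, -0.0004, -0.0003] | mm 90 deg 0
```

>>> play_rows:
  series:
    - [0.05, 0, 0, 0, 0, 0]
    - [0.1, 0, 0, 0, 0, 0]
    - [0.15, 0, 0, 0, 0, 0]
    - [0.18, 0, 0, 0, 0, 0]
    - [0.18, 0, 0, 0, 0, 0]

```text
time: 66.05
position: [0.5619, -0.0789, 0.038]
tool_rot: [2.973, 1.566, 2.812]
wrist_force: [-0.5, 0.3, -0.1]
gripper_width: 0.649
```

>>> play_rows:
  series:
    - [0, 0, 0, 0, 0, 0]
    - [0, 0, 0, 0, 0, 0]
    - [0, 0, 0, 0, 0, 0]
    - [0, 0, 0, 0, 0, 0]
    - [0, 0, 0, 0, 0, 0]
  grip: 255

```text
time: 66.55
position: [0.5649, -0.081, 0.0411]
tool_rot: [0.348, 1.569, 0.185]
wrist_force: [-0.4, 1.9, 4.2]
gripper_width: 0.455
```

>>> play_rows:
  series:
    - [-0.06, 0, 0, 0, 0, 0]
    - [-0.12, 0, 0, 0, 0, 0]
    - [-0.18, 0.03, -0.02, 0.03, 0, 0]
    - [-0.18, 0.11, -0.075, 0.11, 0, 0]
    - [-0.18, 0.19, -0.13, 0.2, 0, 0]
    - [-0.18, 0.27, -0.19, 0.29, 0, 0]
    - [-0.18, 0.35, -0.25, 0.38, 0, 0]
    - [-0.18, 0.43, -0.31, 0.47, 0, 0]
    - [-0.18, 0.51, -0.365, 0.56, 0, 0]
    - [-0.18, 0.59, -0.42, 0.65, 0, 0]
    - [-0.18, 0.67, -0.475, 0.74, 0, 0]
    - [-0.18, 0.75, -0.53, 0.83, 0, 0]

```text
time: 67.75
position: [0.3772, 0.3033, 0.1301]
tool_rot: [0.818, 1.57, -0.586]
wrist_force: [0.1, 1.0, -2.2]
gripper_width: 0.45
```

>>> play_rows:
  series:
    - [0, 0, 0, 0.052, 0, 0]
    - [0, 0, 0, 0.052, 0, 0]
    - [0, 0, 0, 0.052, 0, 0]
    - [0, 0, 0, 0.052, 0, 0]
    - [0, 0, 0, 0.052, 0, 0]

```text
time: 68.25
position: [0.3787, 0.3013, 0.1301]
tool_rot: [0.097, 1.571, -1.384]
wrist_force: [-0.0, -0.8, -2.7]
gripper_width: 0.455
```

Run:
```python
from tr import *; from look import find
ctrl.capture("top"); rows((up(slot[2]),JT),(up(slot[2],-.006),JT)); find([(.5005,.3404,-1.55),(.4305,.339,-1.55)],zc=.035,rad=.05)
```

```text
t 68.3 jaw 0.09 J [ 0.51  0.18 -0.34  1.05 -0.    1.99] w 0.455 F [ 0.1  0.2 -3.1] pos [0.3787 0.3014 0.1302]
row [0.0003, -0.0297, -0.0754, 0.0447, -0.0, -0.0001] | mm 41 deg 4
row [0.2723, -0.0298, -0.0754, 0.0447, -0.0, -0.0001] | mm 142 deg 4
side 206 rect [500. 338.] [43. 95.] 0 fit [ 0.4996  0.3386 -1.5457] z 0.0336
   end 1 [182. 164. 130.]
   end -1 [29. 28. 28.]
side 208 rect [430. 336.] [42. 93.] 3 fit [ 0.43    0.3382 -1.5302] z 0.0336
   end 1 [157. 139. 100.]
   end -1 [88. 85. 77.]
top 133 rect [499. 339.] [36. 93.] 1 fit [ 0.4988  0.3392 -1.55  ] z 0.0336
   end 1 [115. 108.  88.]
   end -1 [46. 47. 27.]
top 76 rect [429. 312.] [39. 44.] 1 fit [ 0.4293  0.3121 -1.55  ] z 0.033
   end 1 [15. 15. 14.]
   end -1 [35. 32. 28.]
```

>>> play_rows:
  series:
    - [0, -0.03, -0.075, 0.045, 0, 0]
    - [0, -0.03, -0.075, 0.045, 0, 0]
    - [0, -0.03, -0.075, 0.045, 0, 0]
    - [0.06, -0.03, -0.075, 0.045, 0, 0]
    - [0.13, -0.03, -0.075, 0.045, 0, 0]
    - [0.2, -0.03, -0.075, 0.045, 0, 0]
    - [0.24, -0.03, -0.075, 0.045, 0, 0]
    - [0.256, -0.03, -0.075, 0.045, 0, 0]
    - [0.264, -0.03, -0.075, 0.045, 0, 0]
    - [0.27, -0.03, -0.075, 0.045, 0, 0]
    - [0.27, -0.03, -0.075, 0.045, 0, 0]

```text
time: 69.5
position: [0.3609, 0.3385, -0.0037]
tool_rot: [2.101, 1.569, 0.551]
wrist_force: [-0.7, 0.3, -2.2]
gripper_width: 0.453
```

>>> play_rows:
  series:
    - [0, 0, 0, 0, 0, 0]
    - [0, 0, 0, 0, 0, 0]
    - [0, 0, 0, 0, 0, 0]
    - [-0.06, 0, 0, 0, 0, 0]
    - [-0.15, 0, 0, 0, 0, 0]
    - [-0.22, 0, 0, 0, 0, 0]
    - [-0.3, 0, 0, 0, 0, 0]
    - [-0.38, 0, 0.08, 0, 0, 0]
    - [-0.42, 0, 0.17, 0, 0, 0]
    - [-0.42, 0, 0.26, 0, 0, 0]
    - [-0.42, 0, 0.35, 0, 0, 0]
    - [-0.42, 0, 0.42, 0, 0, 0]
  grip: 90

```text
time: 70.7
position: [0.3641, 0.1263, 0.2059]
tool_rot: [1.536, 1.569, -0.015]
wrist_force: [0.4, -0.1, -0.1]
gripper_width: 0.647
```

>>> play_rows:
  series:
    - [0, 0, 0.1, 0, 0, 0]
    - [0, 0, 0.1, 0, 0, 0]
    - [0, 0, 0.1, 0, 0, 0]

```text
time: 71.0
position: [0.3655, 0.077, 0.2055]
tool_rot: [2.008, 1.57, 0.454]
wrist_force: [0.5, 0.3, -0.4]
gripper_width: 0.646
```

Run:
```python
from tr import *; from look import find
rows(); find([(.5005,.3404,-1.55),(.4305,.339,-1.55),(.3605,.3376,-1.55)],zc=.035,rad=.055)
o=[]
for n,(r0,r1,c0,c1) in(("side",(60,260,60,400)),("top",(110,270,130,402))):
    im,d=ctrl.capture(n); o.append(cv2.resize(im[r0:r1,c0:c1],(500,294),interpolation=cv2.INTER_CUBIC))
cv2.imwrite("pics/c12.png",np.vstack(o)[:,:,::-1])
```

```text
t 71.0 jaw 0.016 J [-0.01 -0.08 -0.42  1.22  0.    1.55] w 0.646 F [ 0.5  0.3 -0.4] pos [0.3655 0.077  0.2055]
side 107 rect [501. 322.] [42. 65.] 1 fit [ 0.5046  0.3198 -1.7397] z 0.0332
   end 1 [119. 108.  91.]
   end -1 [26. 26. 26.]
side 219 rect [430. 335.] [ 43. 100.] 3 fit [ 0.43    0.335  -1.5318] z 0.0334
   end 1 [167. 146. 111.]
   end -1 [33. 30. 30.]
side 239 rect [361. 338.] [ 42. 101.] 1 fit [ 0.3605  0.3383 -1.5584] z 0.0336
   end 1 [167. 145. 107.]
   end -1 [30. 28. 27.]
top 135 rect [499. 342.] [36. 98.] 1 fit [ 0.4988  0.3417 -1.55  ] z 0.0332
   end 1 [113. 106.  85.]
   end -1 [32. 34. 21.]
top 140 rect [429. 338.] [ 39. 100.] 1 fit [ 0.4287  0.3376 -1.551 ] z 0.0334
   end 1 [110. 102.  81.]
   end -1 [33. 37. 25.]
top 141 rect [359. 340.] [36. 97.] 1 fit [ 0.3592  0.3396 -1.55  ] z 0.033
   end 1 [109. 100.  70.]
   end -1 [46. 41. 27.]
```

View pics/c12.png

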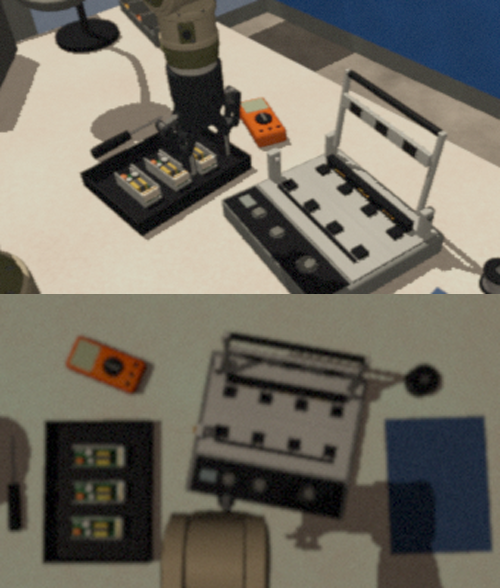

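The three supplies lie flat and side by side in the tray. The tester and mat are empty, the frame is up, and the robot touches nothing.

```bash
python3 -c "
from plant import ctrl
print(ctrl.close_job())"
```

```text
the job is handed in; nothing more can be done
None
```

The job is done and handed in at about 71 s of the 210 s allowed. All three supplies went through the test and now lie flat, side by side, in the black tray.

- **Loading:** Each supply lay level in its own bay with its white strip towards the contact block. The camera put all three tops at 80–81 mm.
- **Test run:** With the frame shut, the rod top measured 103 mm, so its centre was at hinge height. I pressed the start key until the force fell from about 8 N to 6 N, at about 3.6 mm of travel. I then released it, and the camera showed it back up. The frame stayed shut for about 8 s.
- **Opening:** I swung the frame back to about 1.67–1.7 rad and it stayed there.
- **Last check:** The tray supplies sit about 70 mm apart and level, the mat and bays are empty, and the robot is clear.

**What failed or disagreed:**
- **Missed grasp:** My first grasp closed on air. The fingertips sit about 20 mm higher than the reported tool position suggests. I measured this by touching the bench lightly and corrected for it.
- **Right-bay shift:** The right-bay supply shifted 3–4 mm sideways during the test but stayed in its bay.
- **Blocked side view:** In the last side view the gripper partly hid the farthest tray supply, so that fit is poor. The top view shows it in place.
- **Small keys:** I did not touch the two small keys, but I did not measure them separately.

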